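Unstack the washroom shelf and set each thing on its own place

TASK

After wiping, the things on the teak shelf were left in two piles. Take the piles apart from the top and set each thing upright in the middle of its own place: the grey hearing aid case on the black charging pad and the long aluminium soap tin on the slatted wooden rack (both lying lengthwise along it), the white tumbler on the big stone coaster, the glass jar on the small cork coaster, and the little beige pill box on the white ceramic tile. Put everything down gently, do not drop anything and never let the tumbler or the jar topple.

Things in the scene. Friction and masses are not known exactly. Their poses are not given: they have to be found in the camera images.
- case_mid (a point): Grey hard-shell hearing aid case with round ends and a small steel clip latch on one end, 104 long (x) x 58 wide (y) x 32 high mm, lid shut, about 0.12 kg; the bottom of one pile, standing on the shelf. Listed point: the centre of it, half-way up (16 mm above its underside); x runs along its length, z up.
- tin_mid (a point): Plain rectangular aluminium soap tin, shut, 112 long (x) x 58 wide (y) x 32 high mm, about 0.14 kg; the bottom of the other pile, standing on the shelf. Listed point: the centre of it, half-way up (16 mm above its underside); x runs along its length, z up.
- tumbler_mid (a point): White ceramic tumbler, open at the top, slightly tapered: 48 mm across at the foot, 56 mm at the rim, 76 mm high, wall 4 mm, about 0.22 kg; stands upright on the case or on the tin, nothing on it. Listed point: the centre of it, half-way up (38 mm above its foot, 52 mm across there); z up.
- jar_mid (a point): Clear glass jar with a white twist cap (shut), round, glass 54 mm across and 46 mm high, cap 56 mm across and 14 mm high, 60 mm high in all, about 0.18 kg; stands upright on the case or on the tin (the one without the tumbler) and carries the pill box. Listed point: the centre of it, half-way up (30 mm above its underside); z up.
- pillbox_mid (a point): Small beige plastic pill box, 50 long (x) x 30 wide (y) x 22 high mm, about 0.035 kg; lies on the cap of the jar, at the top of that pile. Listed point: the centre of it, half-way up (11 mm above its underside); x runs along its length, z up.
- charger_top (a point): Black plastic charging pad, flat rectangle 124 (x) x 82 (y) x 10 high mm, fixed to the shelf: the place of the hearing aid case. Listed point: the centre of its top face; z up, x along its length.
- rack_top (a point): Light wooden slatted soap rack, flat rectangle 140 (x) x 84 (y) x 14 high mm, five slats along x, fixed: the place of the soap tin. Listed point: the centre of its top face; z up, x along its length.
- big_coaster_top (a point): Large round pale stone coaster, 100 mm across, 8 mm high, fixed: the place of the tumbler. Listed point: the centre of its top face; z up.
- small_coaster_top (a point): Small round cork coaster, 72 mm across, 8 mm high, fixed: the place of the jar. Listed point: the centre of its top face; z up.
- tile_top (a point): Small square white ceramic tile, 72 x 72 x 8 high mm, fixed: the place of the pill box, which may lie at any angle on it. Listed point: the centre of its top face; z up.
Things that resemble listed ones, but are neither listed nor needed, are in the scene too. Leave any green or red look-alike of the part that bears case_mid alone. Of the things that look like the part that bears pillbox_mid, the smaller one is meant.

How it is judged:
By the outcome, as a careful person would: the job done as asked, in the order asked, and still so for the second after the job is handed in, with the robot touching nothing.
It also fails if it takes over 136 s, if anything falls off the work surface, if the arm or the gripper's body presses on something with over 40 N, if the wrist force passes 120 N, or if a joint passes its speed limit or range.

ROBOT

A 7-joint arm with a two-finger parallel gripper is mounted at the origin on the work surface. World frame = base frame: x ahead of the robot, y to its left, z up, the work surface at z = 0. Lengths are in mm, angles in rad, forces in N, time in s.
With the tool pointing down it reaches from about 400 to 875 mm from the base axis. Payload 4.4 kg.
Tool frame: the origin (TCP) lies midway between the tips of the shut fingers; the grasp point (between the pads) lies 19 mm behind it (ctrl.pinch_z is the distance from the TCP to the grasp point, in mm); z points along the fingers, y is the line along which they close (so a half turn about z gives the same grasp; the last joint's range is limited). The gripper opens to 85 mm and grips with 20 to 120 N. Pads are 22 mm wide; open, the fingers measure 114 mm over their backs; the gripper's body (76 mm by 85 mm) begins 54 mm behind the grasp point. The pads swing forward as they close: fully open they stand 13 mm farther back than shut.
Start: joints at [-1.302, 0.628, 0.038, 1.517, -0.027, 0.996, -0.02], TCP at [213.554, 613.932, 231.313] pointing down, gripper open.
Joint ranges: [-3.06, 3.06], [-0.37, 2.12], [-1.25, 1.32], [0.18, 2.47], [-1.1, 4.24], [0.23, 1.98], [-2.94, 2.94]. Speed limits (rad/s): [2.57, 2.57, 3.14, 3.14, 3.14, 3.14, 3.14].

INTERFACE

Orientations are given as [roll, pitch, yaw] about the fixed x, y, z axes, in that order (R = Rz(yaw) Ry(pitch) Rx(roll)).
In Python, from cell import read_state, cams, order, ctrl gives the robot as it stands.
- The arm moves only by the tool move_arm, never from a script. Its argument "targets" is text: rows parted by semicolons, each of 7 numbers parted by spaces: the gripper's target within -1 to 1 (fully open at 1, half-way at 0, shut at -1), then the shift along the tool's x, y, z in cm, then the turn, a rotation vector about the tool's x, y, z in degrees. A call has 1 to 5 rows; each row shifts and turns the commanded pose from where the row before left it, along the tool's axes as they then stand; what a row does not reach is not made up. A row lasts 1/12 s, in which the tool goes at most 41.7 mm and 7.16 degrees, less where a joint would pass 70% of its speed; a pose out of reach is approached as far as the arm can. A call with a gripper value outside its range is refused whole. The fingers move at their own pace and stop on an object; the grip force is fixed at half the most. Time passes only in rows, so rows that do not move let the fingers close. It gives the time, the measured TCP pose, the force, the opening and the grip force at its end, in the units of the state.
- read_state(): the state, without advancing time (a new reading comes with each control period).
- cams.get_image(name): name is "side" or "top"; returns a dict with "color" (480x640x3 uint8, red, green, blue), "fovy" (degrees; the focal length in pixels is half the picture's height over the tangent of half this angle, whatever the lens; pixels are square), "cx", "cy" (the principal point, pixels), "k1" (the pictures are not rectified: a ray, as slopes to the right and down, at radius r is drawn at 1 + k1 r^2 times it, then the intrinsics apply), "rvec" (rotation vector, rad) and "tvec" (3), from world to camera coordinates, as OpenCV has them. Camera axes: x right, y down, z forward; pixel columns grow to the right and rows downward; lengths in mm; the calibration is good to about 2 mm. A picture is of the moment at which its call begins. There is no depth.
- order.finish_job(): hands the job in; it is judged then, once.
The state is a dict: "clock": time; "qpos": joint angles; "qd": joint speeds; "tau": joint torques, N m; "eef_pos": TCP position; "tool_rot": TCP orientation; "force": force on the tool from outside, world axes, zero at the start; "torque": the same for the moment, N m; "width": finger opening in mm; "gripper_force": force on a finger pad.
Only numpy, scipy, OpenCV 4.12 (cv2) and the standard library are available. Lean on these libraries where they do the work, as an engineer would, in place of code of your own. Each camera call takes 0.05 s, during which the arm holds its last target. There are 200 camera calls.

## Working session

There is one attempt and no reset: what is moved stays moved. The work goes in short steps, Python scripts to look and compute and a tool call to move; the robot and the scene stay as the last step left them, time stands still between calls to the robot, and variables do not carry over. Pictures are saved under pics/ and viewed, at most 14 in all, crops included, and the job is handed in when it is done.

Besides the shell and the picture viewer there is one more tool, called after ">>>" by a JSON object that holds its "method" and its "body", one argument or row to a line. move_arm: Moves the arm, as the interface text tells. Its arguments: {"type":"object","properties":{"targets":{"type":"string"}},"required":["targets"]}

```bash
mkdir -p pics; cat > h.py <<'E'
import numpy as np, cv2
from cell import read_state, cams, order, ctrl
def grab(n,fn=None):
    d=cams.get_image(n)
    if fn: cv2.imwrite('pics/'+fn,cv2.cvtColor(d['color'],cv2.COLOR_RGB2BGR))
    return d
def KD(d):
    f=240/np.tan(np.radians(d['fovy'])/2)
    return np.array([[f,0,d['cx']],[0,f,d['cy']],[0,0,1.]]),np.array([d['k1'],0,0,0,0.])
def ray(d,uv):
    K,D=KD(d); R=cv2.Rodrigues(np.array(d['rvec'],float))[0]
    p=cv2.undistortPoints(np.array(uv,float).reshape(-1,1,2),K,D).reshape(-1,2)
    v=np.c_[p,np.ones(len(p))]@R
    return -R.T@np.array(d['tvec'],float),v
def onz(d,uv,z):
    c,v=ray(d,uv); return c+v*((z-c[2])/v[:,2])[:,None]
def proj(d,P):
    K,D=KD(d); return cv2.projectPoints(np.array(P,float).reshape(-1,1,3),np.array(d['rvec'],float),np.array(d['tvec'],float),K,D)[0].reshape(-1,2)
E
python3 - <<'E'
from h import *
for n in('side','top'):
    d=grab(n,n+'0.png'); print(n,{k:d[k] for k in d if k!='color'},ray(d,[320,240])[0])
print(read_state(),ctrl.pinch_z)
E
```

```text
side {'fovy': 54.048997377964156, 'cx': 313.03002942883614, 'cy': 241.76380873300957, 'k1': -0.06802426330975078, 'rvec': array([ 2.21808458, -0.0937549 ,  0.06803392]), 'tvec': array([-488.52409398,   92.44159305, 1054.39621554])} [ 403.19037936 -825.12594938  718.02319149]
top {'fovy': 48.08074549946688, 'cx': 324.1490518473386, 'cy': 240.92034895751186, 'k1': -0.049876707363175794, 'rvec': array([ 2.15345708, -2.17856182,  0.1411262 ]), 'tvec': array([   7.94760267,  491.64208767, 1107.00250745])} [ 357.82166113   16.58077177 1157.1164138 ]
{'clock': 0.1, 'qpos': array([-1.30181541,  0.62928357,  0.03843957,  1.51827819, -0.02702055,
        0.99632073, -0.02001316]), 'qd': array([-0.00168275, -0.00222784, -0.00023548, -0.00314566, -0.0020519 ,
       -0.00065459, -0.00098215]), 'tau': array([ 3.12036078e-03, -5.64534760e+01,  1.23082124e+00, -1.93977535e+01,
        1.13910055e-02,  5.27510099e-03, -2.05387110e-06]), 'eef_pos': array([213.33913459, 613.38164354, 230.45830039]), 'tool_rot': array([-3.13982034e+00, -2.34427217e-07,  2.80679137e+00]), 'force': array([-0.22032143, -0.61287061, -0.69736334]), 'torque': array([-0.05155952, -0.00344111,  0.0220852 ]), 'gripper_force': 0.0, 'width': 85.23582656229766} 18.700000000000003
```

View pics/side0.png

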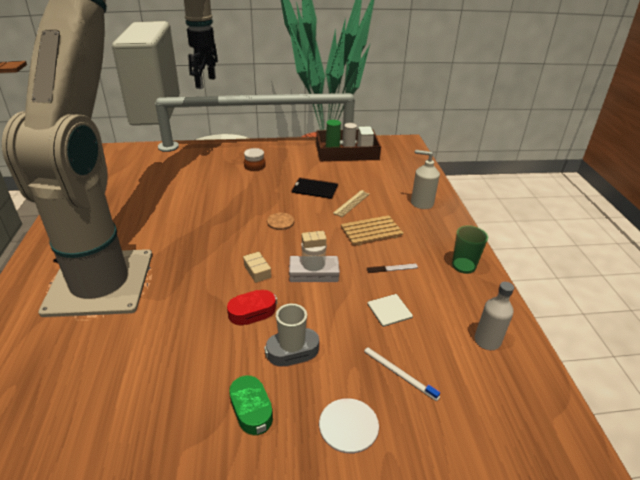

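View pics/top0.png

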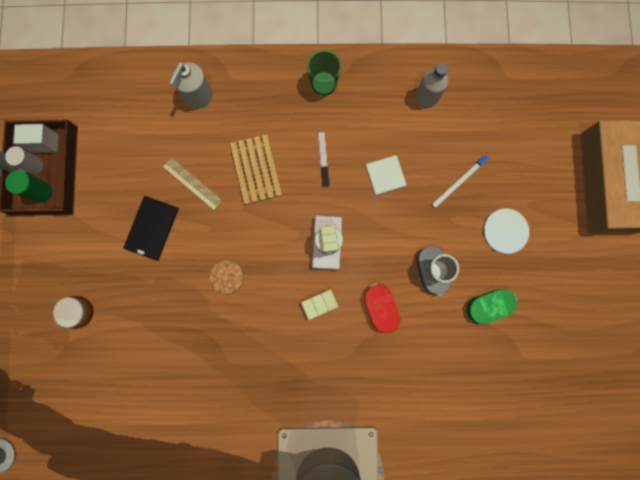

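The side view shows the tumbler on the grey case near (292,345) and the pill box, jar and tin stacked near (314,268). The top view shows the charger at (151,228), rack (256,169), tile (386,175), big coaster (506,231) and cork (227,277). Next I'll segment these.

```bash
cat > seg.py <<'E'
from h import *
def seg(d,box,f,k=3):
    """largest component of mask f(hsv,rgb) in box (u0,v0,u1,v1): contour in full pixels"""
    u0,v0,u1,v1=box; s=4
    c=cv2.resize(d['color'][v0:v1,u0:u1],None,fx=s,fy=s,interpolation=cv2.INTER_CUBIC)
    m=f(cv2.cvtColor(c,cv2.COLOR_RGB2HSV).astype(int),c.astype(int)).astype(np.uint8)
    m=cv2.morphologyEx(m,cv2.MORPH_CLOSE,np.ones((k*s,k*s)))
    m=cv2.morphologyEx(m,cv2.MORPH_OPEN,np.ones((7,7)))
    cs=cv2.findContours(m,cv2.RETR_EXTERNAL,cv2.CHAIN_APPROX_NONE)[0]
    c=max(cs,key=cv2.contourArea).reshape(-1,2)
    return (c+.5)/s-.5+[u0,v0]
def rect(P):
    (c,wh,a)=cv2.minAreaRect(P[:,:2].astype(np.float32))
    b=cv2.boxPoints((c,wh,a)); e=[b[1]-b[0],b[2]-b[1]]; e=max(e,key=np.linalg.norm)
    return np.round(c,1),np.round(sorted(wh),1),round(float(np.degrees(np.arctan2(e[1],e[0]))%180),1)
def circ(P):
    P=P[:,:2]; A=np.c_[2*P,np.ones(len(P))]; s=np.linalg.lstsq(A,(P**2).sum(1),rcond=None)[0]
    return np.round(s[:2],1),round(float(2*np.sqrt(s[2]+s[:2]@s[:2])),1)
pale=lambda h,c:(h[...,1]<90)&(h[...,2]>100)
grey=lambda h,c:(h[...,1]<110)
dark=lambda h,c:(h[...,2]<45)
E
python3 - <<'E'
from seg import *
t=grab('top'); s=grab('side')
print('charger',rect(onz(t,seg(t,(115,185,190,270),dark,5),10)), rect(onz(s,seg(s,(285,172,345,204),dark,5),10)))
yel=lambda h,c:(h[...,2]>150)&(h[...,0]>12)
print('rack',rect(onz(t,seg(t,(222,125,290,212),yel,9),14)),rect(onz(s,seg(s,(335,213,408,248),yel,7),14)))
print('tile',rect(onz(t,seg(t,(355,145,420,205),pale),8)),rect(onz(s,seg(s,(360,290,418,330),pale),8)))
print('big',circ(onz(t,seg(t,(475,200,540,262),pale),8)),circ(onz(s,seg(s,(310,390,390,460),pale),8)))
a=cv2.resize(t['color'][200:305,200:365],(400,255),interpolation=3)
b=cv2.resize(t['color'][235:305,405:475],(400,400),interpolation=3)[:300]
c=cv2.resize(s['color'][225:285,260:350],(400,267),interpolation=3)
e=cv2.resize(s['color'][300:370,255:330],(400,333),interpolation=3)
L=np.zeros((600,400,3),np.uint8);R=L.copy();L[:255]=a;L[300:567]=c;R[:300]=cv2.resize(t['color'][235:305,405:475],(300,300),interpolation=3).repeat(1,0)[:, :300] if 0 else cv2.resize(t['color'][240:300,405:485],(400,300),interpolation=3);R[300:]=e[33:]
cv2.imwrite('pics/c1.png',np.hstack([L,R])[...,::-1])
E
```

```text
charger (array([526.1, 375.2]), array([ 78.8, 119.2]), 159.7) (array([529.5, 364.7]), array([ 84.8, 119.4]), 159.4)
rack (array([656. , 150.3]), array([149.2, 194.7]), 179.8) (array([659., 142.]), array([154.2, 207.2]), 175.8)
tile (array([ 638.8, -134.9]), array([74., 74.]), 105.9) (array([ 640.5, -140.1]), array([74.1, 75.7]), 106.1)
big (array([ 512., -395.]), 101.1) (array([ 513.5, -398.7]), 100.3)
```

View pics/c1.png

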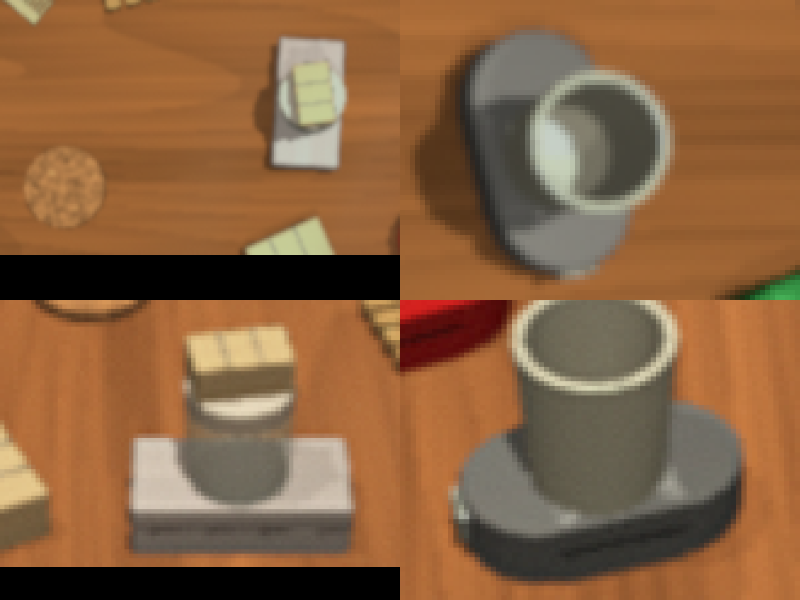

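The crops show the pill box sitting centred on the jar cap above the tin, the cork at crop (64,187), and the tumbler overhanging the right side of the case. Now measuring the pile tops.

```bash
python3 - <<'E'
from seg import *
t=grab('top'); s=grab('side')
pb=lambda h,c:(h[...,0]>19)&(h[...,0]<45)&(h[...,1]>55)&(h[...,2]>120)
for n,b in(('pb',(312,218,345,260)),('pb lookalike',(295,285,345,325))):
    c=seg(t,b,pb); print(n,'top',rect(onz(t,c,114 if n=='pb' else 22)),len(c))
c=seg(t,(222,125,290,212),lambda h,c:(h[...,2]>140)&(h[...,0]>15),9); print('rack',rect(onz(t,c,14)))
P=lambda q,o,k:np.array(q,float)/k+o
corn=onz(t,P([(280,38),(345,42),(339,168),(271,165)],[200,200],2.424),32); print('tin top',corn[:,:2].round(),corn.mean(0).round(1))
corn=onz(s,P([(133,138),(348,137),(352,210),(131,213)],[260,225],4.447),32); print('tin side',corn[:,:2].round(),corn.mean(0).round(1))
print('rim top',circ(onz(t,P([(600,66),(672,140),(600,214),(528,140)],[405-80,240],5),108)))
print('rim side',circ(onz(s,P([(113,38),(277,38),(195,93)],[255,300+6.2],5.333)+0,108)))
# pill box top face in side crop
pc=onz(s,P([(186,33),(288,27),(295,62),(191,70)],[260,225],4.447),114);print('pb side',pc.mean(0).round(1),rect(pc))
print('cork top',onz(t,P([(64,187)],[200,200],2.424),8), 'side',onz(s,[(281,221.5)],8))
h=cv2.cvtColor(t['color'],cv2.COLOR_RGB2HSV)
print(h[169,240:275:3].tolist(),h[240,329],h[305,320],h[277,227])
im=cv2.resize(t['color'][120:215,215:295],(640,480+280-160),interpolation=3)
cv2.imwrite('pics/c2.png',np.hstack([cv2.resize(t['color'][125:215,220:290],(466,600),interpolation=3),cv2.resize(s['color'][170:260,290:410],(330,248),interpolation=3).repeat(1,0) if 0 else np.vstack([cv2.resize(s['color'][175:250,290:410],(334,209),interpolation=3),cv2.resize(t['color'][190:265,115:190],(334,391),interpolation=3)])])[...,::-1])
E
```

```text
pb top (array([485.7,  -5.7]), array([31.4, 52.1]), 5.9) 310
pb lookalike top (array([358.6,  13.6]), array([41.5, 69.7]), 112.9) 370
rack (array([653.1, 148.9]), array([ 86.6, 143.6]), 13.6)
tin top [[545.  20.]
 [541. -37.]
 [431. -30.]
 [434.  29.]] [488.   -4.5  32. ]
tin side [[439.  25.]
 [551.  17.]
 [545. -41.]
 [434. -35.]] [492.1  -8.4  32. ]
rim top (array([ 426.3, -233.3]), 57.6)
rim side (array([ 429.1, -230. ]), 55.3)
pb side [490. -11. 114.] (array([490. , -11.3]), array([30.2, 51.2]), 1.7)
cork top [[418.65429699 211.47846449   8.        ]] side [[424.04913517 201.32796189   8.        ]]
[[18, 138, 185], [16, 157, 112], [18, 136, 195], [18, 137, 181], [16, 151, 142], [18, 138, 192], [18, 140, 168], [17, 144, 143], [18, 138, 192], [17, 142, 154], [18, 136, 174], [18, 138, 192]] [ 32  67 202] [ 34  67 205] [ 15 149 180]
```

View pics/c2.png

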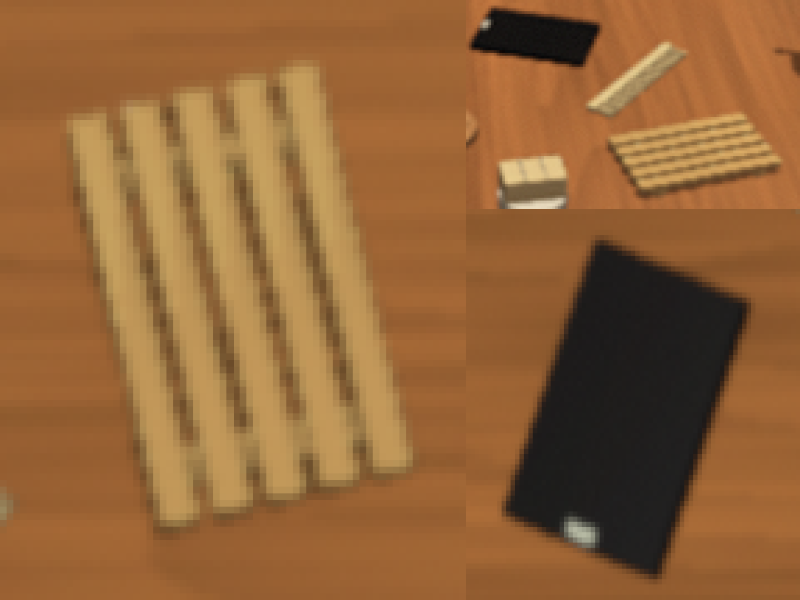

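The rack and charger corners are clear: rack about (230–281, 135–203), charger about (128–176, 197–259). Next, a finer measurement of the rim, cork, charger and case.

```bash
python3 - <<'E'
from seg import *
t=grab('top'); s=grab('side')
P=lambda q,o,k:np.array(q,float)/np.array(k)+o
print('rim side',circ(onz(s,P([(113,38),(277,38),(195,93)],[255,300+33/4.757],(5.333,4.757)),108)))
c=seg(t,(428,250,464,288),lambda h,c:(h[...,2]>115)&(h[...,1]<75),1); print('rim mask',circ(onz(t,c,108)),cv2.minEnclosingCircle(onz(t,c,108)[:,:2].astype(np.float32)))
w=np.median(t['color'][255:300,195:208].reshape(-1,3),0); k=np.median(t['color'][272:282,222:232].reshape(-1,3),0); print(w,k)
for d,b in((t,(205,255,250,300)),(s,(262,208,300,232))):
    c=seg(d,b,lambda h,c:(c[...,2]>(w[2]+k[2])/2)|(c[...,1]>(w[1]+k[1])/2),3); q=onz(d,c,8); print('cork',circ(q),rect(q),c.mean(0))
ch=onz(t,P([(597,240),(748,301),(659,576),(504,513)],[115-466*75/334,190-209*75/391],(334/75,391/75)),10)
print('charger',ch.mean(0),ch[:,:2].round(),rect(ch))
r=onz(t,P([(68,117),(318,65),(412,468),(163,525)],[220,125],(466/70,600/90)),14);print('rack',r.mean(0),rect(r))
# side rack & charger corners, crop scale 334/120, 209/75
k2=(334/120,209/75)
r=onz(s,P([(608,141),(742,114),(781,160),(641,190)],[290-466*120/334,175],k2),14);print('rack side',r.mean(0),rect(r))
r=onz(s,P([(489,8),(600,22),(583,62),(470,47)],[290-466*120/334,175],k2),10);print('charger side',r.mean(0),rect(r))
E
```

```text
rim side (array([ 428.7, -236.9]), 54.8)
rim mask (array([ 424.8, -225. ]), 68.2) ((425.1352233886719, -219.2987518310547), 42.295711517333984)
[147.  93.  48.] [168.5 118.   70. ]
cork (array([419.7, 211.8]), 69.8) (array([420. , 211.7]), array([69.9, 70.7]), 119.5) [226.20705128 276.97435897]
cork (array([425.5, 210.3]), 104.1) (array([422.6, 212.8]), array([101.7, 111.9]), 86.0) [281.29641813 220.64437135]
charger [526.28356948 374.81761567  10.        ] [[597. 391.]
 [570. 317.]
 [456. 358.]
 [483. 433.]] (array([526.3, 375.1]), array([ 80.6, 121.5]), 160.4)
rack [653.03341352 148.26178366  14.        ] (array([653.3, 148.6]), array([ 83.9, 140.7]), 12.8)
rack side [656.08998086 142.52691624  14.        ] (array([655.9, 142.5]), array([ 79.4, 141.8]), 14.7)
charger side [530.0974751  368.37239154  10.        ] (array([530.4, 368.2]), array([ 84.6, 123.1]), 162.0)
```

>>> {"method": "move_arm", "body": {
  "targets": "1 0 0 0 0 0 0; 1 4 0 0 0 0 0; 1 4 0 0 0 0 0;1 4 0 0 0 0 0;1 4 0 0 0 0 0"
}}

```text
clock: 0.82
eef_pos: [60.9, 666.9, 231.5]
tool_rot: [3.141, -0.0, 2.806]
force: [-0.2, 0.1, 0.0]
width: 85.2
gripper_force: 0.0
```

```bash
cat > plan.py <<'E'
import sys,numpy as np
from cell import read_state
# python3 plan.py x y z yawdeg [x y z yawdeg ...] : TCP waypoints; prints turn about tool z, then shift in tool axes (after the turn)
s=read_state(); p=np.array(s['eef_pos']); yaw=np.degrees(s['tool_rot'][2])
print('at',p.round(1),'rpy',np.degrees(s['tool_rot']).round(1),'q',np.round(s['qpos'],2),'w',round(s['width'],1),'F',np.round(s['force'],1),'t',round(s['clock'],1))
a=list(map(float,sys.argv[1:]))
for i in range(0,len(a),4):
    g=np.array(a[i:i+3]); y=a[i+3]; turn=-((y-yaw+180)%360-180); c,n=np.cos(np.radians(y)),np.sin(np.radians(y)); d=g-p
    t=np.array([c*d[0]+n*d[1],n*d[0]-c*d[1],-d[2]])/10
    r=int(np.ceil(np.linalg.norm(t)/4)) or 1
    print('turn',round(turn,1),'shift cm',t.round(2),'rows',r,'each',(t/r).round(3)); p=g; yaw=y
E
python3 plan.py 430 320 230 185 487.2 -8.2 180 185
```

```text
at [ 60.9 666.9 231.5] rpy [180.   -0.  160.8] q [-1.54  0.66  0.04  1.46 -0.03  1.03 -0.26] w 85.2 F [-0.2  0.1  0. ] t 0.8
turn -24.2 shift cm [-33.75 -37.78   0.15] rows 13 each [-2.596 -2.906  0.012]
turn -0.0 shift cm [ -2.84 -33.19   5.  ] rows 9 each [-0.315 -3.688  0.556]
```

>>> {"method": "move_arm", "body": {
  "targets": "1 0 0 0 0 0 -6.05;1 0 0 0 0 0 -6.05;1 0 0 0 0 0 -6.05;1 0 0 0 0 0 -6.05;1 -2.6 -2.9 0 0 0 0"
}}

```text
clock: 1.23
eef_pos: [82.4, 644.3, 231.0]
tool_rot: [3.136, -0.006, -3.039]
force: [-0.4, 0.7, -0.1]
width: 85.2
gripper_force: 0.0
```

>>> {"method": "move_arm", "body": {
  "targets": "1 -2.6 -2.9 0 0 0 0;1 -2.6 -2.9 0 0 0 0;1 -2.6 -2.9 0 0 0 0;1 -2.6 -2.9 0 0 0 0;1 -2.6 -2.9 0 0 0 0"
}}

```text
clock: 1.65
eef_pos: [234.3, 505.4, 231.5]
tool_rot: [3.141, 0.0, -3.054]
force: [1.4, 0.4, 0.2]
width: 85.5
gripper_force: 0.0
```

>>> {"method": "move_arm", "body": {
  "targets": "1 -2.6 -2.9 0 0 0 0;1 -2.6 -2.9 0 0 0 0;1 -2.6 -2.9 0 0 0 0;1 -2.6 -2.9 0 0 0 0;1 -2.6 -2.9 0 0 0 0"
}}

```text
clock: 2.07
eef_pos: [376.5, 372.3, 231.6]
tool_rot: [3.141, 0.0, -3.054]
force: [1.3, -0.1, 0.5]
width: 85.3
gripper_force: 0.0
```

>>> {"method": "move_arm", "body": {
  "targets": "1 -2.6 -2.9 0 0 0 0;1 -2.6 -2.9 0 0 0 0;1 -0.3 -3.6 0.5 0 0 0;1 -0.3 -3.6 0.5 0 0 0;1 -0.3 -3.6 0.5 0 0 0"
}}

```text
clock: 2.48
eef_pos: [451.1, 212.0, 216.2]
tool_rot: [3.141, 0.001, -3.054]
force: [0.5, 0.1, -0.5]
width: 85.2
gripper_force: 0.0
```

>>> {"method": "move_arm", "body": {
  "targets": "1 -0.3 -3.6 0.5 0 0 0;1 -0.3 -3.6 0.5 0 0 0;1 -0.3 -3.6 0.5 0 0 0;1 -0.3 -3.6 0.5 0 0 0;1 0 0 0 0 0 0"
}}

```text
clock: 2.9
eef_pos: [475.5, 62.4, 195.7]
tool_rot: [-3.137, -0.001, -3.066]
force: [-0.4, -0.3, -0.6]
width: 85.3
gripper_force: 0.0
```

```bash
python3 plan.py 487.2 -8.2 180 185; python3 - <<'E'
from h import *
t=grab('top');s=grab('side')
cv2.imwrite('pics/g1.png',np.hstack([cv2.resize(t['color'][190:290,280:380],(400,400),interpolation=3),cv2.resize(s['color'][180:280,260:360],(400,400),interpolation=3)])[...,::-1])
st=read_state(); p=st['eef_pos']; print(proj(t,[p]),proj(s,[p]))
E
```

```text
at [475.5  62.4 195.7] rpy [-1.797e+02 -1.000e-01 -1.756e+02] q [-0.16  0.44 -0.04  2.02  0.03  0.69  1.42] w 85.3 F [-0.4 -0.3 -0.6] t 2.9
turn -0.6 shift cm [-0.55 -7.14  1.57] rows 2 each [-0.273 -3.569  0.785]
[[287.85311301 239.39470935]] [[304.52988383 184.05492921]]
```

View pics/g1.png

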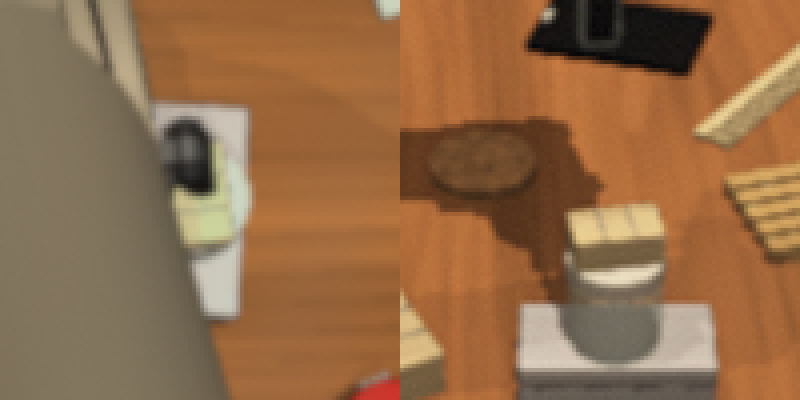

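The side view shows the pill box centred on the jar, with the gripper now a little to its far side. The fingers project where the state says they are. I'll finish the approach and grip.

>>> {"method": "move_arm", "body": {
  "targets": "1 -0.25 -3.6 0 0 0 0;1 -0.25 -3.5 0 0 0 0;1 0 0 0 0 0 0;1 0 0 0 0 0 0;1 0 0 0 0 0 0"
}}

```text
clock: 3.42
eef_pos: [486.4, 2.9, 196.5]
tool_rot: [3.14, 0.001, -3.052]
force: [-0.1, -0.9, -0.0]
width: 85.2
gripper_force: 0.0
```

```bash
python3 plan.py 487.2 -8.2 93 185; python3 - <<'E'
from h import *
t=grab('top');s=grab('side')
cv2.imwrite('pics/g2.png',np.hstack([cv2.resize(t['color'][190:290,280:380],(400,400),interpolation=3),cv2.resize(s['color'][190:290,260:360],(400,400),interpolation=3)])[...,::-1])
st=read_state(); p=st['eef_pos']; print(proj(t,[p]),proj(s,[p]))
E
```

```text
at [486.4   2.9 196.5] rpy [ 179.9    0.  -174.9] q [-0.03  0.45 -0.05  2.    0.03  0.69  1.56] w 85.2 F [-0.1 -0.9 -0. ] t 3.4
turn 0.1 shift cm [ 0.02 -1.11 10.35] rows 3 each [ 0.006 -0.369  3.449]
[[324.63729716 232.99450914]] [[312.21328096 199.89023767]]
```

View pics/g2.png

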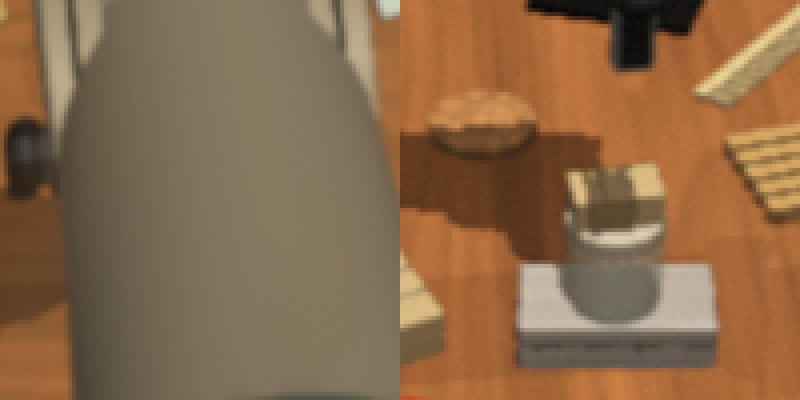

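The side view shows the near fingertip at about (318,207), with the pill box directly below it. Checking that against the pose.

```bash
python3 - <<'E'
from h import *
s=grab('side'); a=np.radians(185.1)
for w in (42,52):
    p=np.array([486.4,2.9,209.5])-w*np.array([np.sin(a),-np.cos(a),0]); print(p,proj(s,[p]))
E
```

```text
[490.13356047 -38.93372475 209.5       ] [[316.19211743 205.50981272]]
[491.02250344 -48.8941354  209.5       ] [[317.13054126 208.21971789]]
```

>>> {"method": "move_arm", "body": {
  "targets": "1 0 -1.1 0 0 0 0;1 0 0 3.5 0 0 0;1 0 0 3.5 0 0 0;1 0 0 2.35 0 0 0;1 0 0 0 0 0 0"
}}

```text
clock: 3.98
eef_pos: [484.1, -10.1, 99.1]
tool_rot: [3.141, -0.008, -3.053]
force: [0.2, -0.6, 0.7]
width: 85.4
gripper_force: 0.0
```

>>> {"method": "move_arm", "body": {
  "targets": "1 0 0 0 0 0 0;1 0 0 0 0 0 0"
}}

```text
clock: 4.15
eef_pos: [488.1, -10.0, 103.8]
tool_rot: [-3.141, 0.002, -3.054]
force: [-0.2, -0.9, 1.1]
width: 85.5
gripper_force: 0.0
```

```bash
python3 plan.py 487.2 -8.2 93 185
```

```text
at [488.1 -10.  103.8] rpy [-1.80e+02  1.00e-01 -1.75e+02] q [-0.01  0.6  -0.04  2.08  0.05  0.46  1.57] w 85.5 F [-0.2 -0.9  1.1] t 4.2
turn 0.0 shift cm [0.08 0.19 1.08] rows 1 each [0.077 0.186 1.084]
```

>>> {"method": "move_arm", "body": {
  "targets": "1 0.1 0.2 0.5 0 0 0;1 0 0 0.55 0 0 0;1 0 0 0 0 0 0;1 0 0 0 0 0 0"
}}

```text
clock: 4.48
eef_pos: [486.1, -8.0, 92.6]
tool_rot: [-3.142, 0.0, -3.054]
force: [0.3, 0.7, 0.5]
width: 85.2
gripper_force: 0.0
```

>>> {"method": "move_arm", "body": {
  "targets": "0 0 0 0 0 0 0;-1 0 0 0 0 0 0;-1 0 0 0 0 0 0;-1 0 0 0 0 0 0;-1 0 0 0 0 0 0"
}}

```text
clock: 4.9
eef_pos: [486.3, -8.1, 92.7]
tool_rot: [-3.141, 0.001, -3.054]
force: [-0.1, 0.2, 0.3]
width: 28.9
gripper_force: 59.0
```

>>> {"method": "move_arm", "body": {
  "targets": "-1 0 0 0 0 0 0;-1 0 0 0 0 0 0;-1 0 0 0 0 0 0;-1 0 0 0 0 0 0"
}}

```text
clock: 5.23
eef_pos: [486.4, -8.0, 92.6]
tool_rot: [-3.142, 0.001, -3.054]
force: [-0.8, -0.3, 5.8]
width: 29.2
gripper_force: 59.5
```

```bash
python3 plan.py 487.2 -8.2 200 185 640.3 -137.4 200 196 640.3 -137.4 20 196; python3 - <<'E'
from h import *
s=grab('side'); cv2.imwrite('pics/g3.png',cv2.resize(s['color'][190:290,260:360],(400,400),interpolation=3)[...,::-1])
E
```

```text
at [486.4  -8.   92.6] rpy [-180.    0. -175.] q [-0.02  0.62 -0.03  2.09  0.05  0.43  1.57] w 29.2 F [-0.8 -0.3  5.8] t 5.2
turn 0.0 shift cm [ -0.08  -0.02 -10.74] rows 3 each [-0.027 -0.008 -3.579]
turn -11.0 shift cm [-11.16 -16.64  -0.  ] rows 6 each [-1.859 -2.773 -0.   ]
turn -0.0 shift cm [-0.  0. 18.] rows 5 each [-0.   0.   3.6]
```

View pics/g3.png

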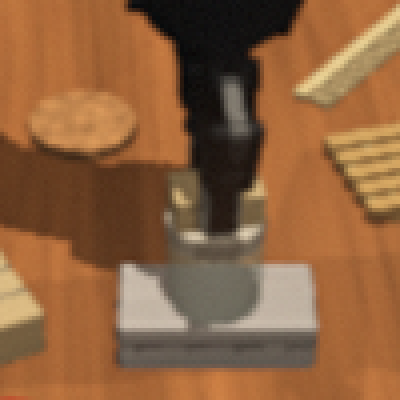

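The box is gripped across its 30 mm width and the jar is still upright. Lifting straight up.

>>> {"method": "move_arm", "body": {
  "targets": "-1 0 0 -0.3 0 0 0;-1 0 0 -1 0 0 0;-1 0 0 -2 0 0 0;-1 0 0 -3.5 0 0 0;-1 0 0 -3.5 0 0 0"
}}

```text
clock: 5.7
eef_pos: [484.8, -8.0, 196.2]
tool_rot: [3.141, -0.003, -3.054]
force: [0.3, -0.2, 0.5]
width: 28.8
gripper_force: 59.1
```

```bash
python3 plan.py 640.3 -137.4 195 185 640.3 -137.4 30 185; python3 - <<'E'
from seg import *
t=grab('top');s=grab('side'); cv2.imwrite('pics/g4.png',np.hstack([cv2.resize(t['color'][190:290,280:380],(400,400),interpolation=3),cv2.resize(s['color'][190:290,260:360],(400,400),interpolation=3)])[...,::-1])
E
```

```text
at [484.8  -8.  196.2] rpy [ 180.    -0.2 -175. ] q [-0.01  0.45 -0.05  2.    0.03  0.7   1.58] w 28.8 F [ 0.3 -0.2  0.5] t 5.7
turn 0.0 shift cm [-14.36 -14.25   0.12] rows 6 each [-2.394 -2.374  0.02 ]
turn -0.0 shift cm [-0.   0.  16.5] rows 5 each [-0.   0.   3.3]
```

View pics/g4.png

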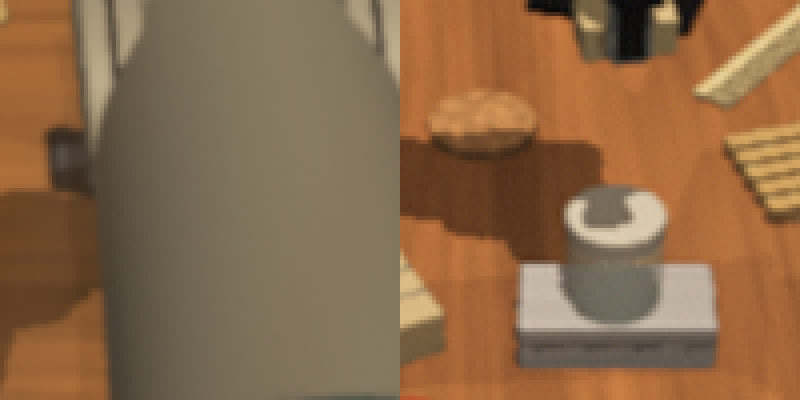

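The box is held and centred on the finger, and the jar stands undisturbed with its cap at crop (617,213). On to the tile.

>>> {"method": "move_arm", "body": {
  "targets": "-1 -2.4 -2.4 0 0 0 0;-1 -2.4 -2.4 0 0 0 0;-1 -2.4 -2.4 0 0 0 0;-1 -2.4 -2.4 0 0 0 0;-1 -2.4 -2.4 0 0 0 0"
}}

```text
clock: 6.22
eef_pos: [616.5, -118.1, 195.2]
tool_rot: [3.141, -0.001, -3.054]
force: [0.5, 0.5, -1.2]
width: 29.1
gripper_force: 59.2
```

>>> {"method": "move_arm", "body": {
  "targets": "-1 -2.4 -2.3 0 0 0 0;-1 0 0 3 0 0 0;-1 0 0 3.5 0 0 0;-1 0 0 3.5 0 0 0;-1 0 0 3 0 0 0"
}}

```text
clock: 6.63
eef_pos: [640.6, -137.8, 62.9]
tool_rot: [3.141, -0.002, -3.054]
force: [-1.0, -0.5, 0.4]
width: 29.0
gripper_force: 59.1
```

>>> {"method": "move_arm", "body": {
  "targets": "-1 0 0 2 0 0 0;-1 0 0 0 0 0 0;-1 0 0 0 0 0 0;-1 0 0 0 0 0 0"
}}

```text
clock: 6.97
eef_pos: [642.9, -138.1, 46.6]
tool_rot: [-3.141, 0.002, -3.054]
force: [1.5, 0.6, -0.5]
width: 28.9
gripper_force: 59.2
```

```bash
python3 plan.py 640.3 -137.4 11 185
```

```text
at [ 642.9 -138.1   46.6] rpy [-1.80e+02  1.00e-01 -1.75e+02] q [ 0.19  0.86 -0.04  1.63  0.05  0.65  1.79] w 28.9 F [ 1.5  0.6 -0.5] t 7.0
turn 0.0 shift cm [0.26 0.09 3.56] rows 1 each [0.257 0.088 3.56 ]
```

>>> {"method": "move_arm", "body": {
  "targets": "-1 0.2 0.1 1.5 0 0 0;-1 0 0 1.5 0 0 0;-1 0 0 0 0 0 0;-1 0 0 0 0 0 0;-1 0 0 0 0 0 0"
}}

```text
clock: 7.38
eef_pos: [640.5, -137.3, 16.1]
tool_rot: [-3.141, 0.001, -3.054]
force: [-0.5, -0.6, -0.9]
width: 28.8
gripper_force: 59.2
```

```bash
python3 plan.py 640.3 -137.4 9.5 185
```

```text
at [ 640.5 -137.3   16.1] rpy [-1.80e+02  1.00e-01 -1.75e+02] q [ 0.19  0.9  -0.03  1.64  0.05  0.6   1.79] w 28.8 F [-0.5 -0.6 -0.9] t 7.4
turn 0.0 shift cm [ 0.03 -0.01  0.66] rows 1 each [ 0.025 -0.011  0.66 ]
```

>>> {"method": "move_arm", "body": {
  "targets": "-1 0 0 0.2 0 0 0;-1 0 0 0.2 0 0 0;-1 0 0 0.1 0 0 0;-1 0 0 0.1 0 0 0;-1 0 0 0 0 0 0"
}}

```text
clock: 7.8
eef_pos: [639.8, -137.1, 9.1]
tool_rot: [3.142, -0.0, -3.054]
force: [0.4, 0.5, -0.2]
width: 28.8
gripper_force: 59.2
```

>>> {"method": "move_arm", "body": {
  "targets": "-1 0 0 0.1 0 0 0;-1 0 0 0 0 0 0"
}}

```text
clock: 7.97
eef_pos: [640.0, -137.1, 8.7]
tool_rot: [-3.142, 0.0, -3.054]
force: [-0.6, -0.1, 3.1]
width: 28.5
gripper_force: 59.6
```

>>> {"method": "move_arm", "body": {
  "targets": "-0.3 0 0 0 0 0 0;-0.2 0 0 0 0 0 0;0 0 0 0 0 0 0;0 0 0 0 0 0 0;0 0 0 -1 0 0 0"
}}

```text
clock: 8.38
eef_pos: [638.3, -136.8, 16.7]
tool_rot: [3.141, -0.004, -3.054]
force: [-0.1, -0.3, -0.2]
width: 42.9
gripper_force: 0.0
```

>>> {"method": "move_arm", "body": {
  "targets": "0 0 0 -3 0 0 0;0.5 0 0 -3.5 0 0 0;1 0 0 -3.5 0 0 0;1 0 0 -3.5 0 0 0;1 0 0 -2 0 0 0"
}}

```text
clock: 8.8
eef_pos: [641.7, -137.4, 178.4]
tool_rot: [-3.14, 0.006, -3.054]
force: [1.5, 0.6, 0.2]
width: 85.2
gripper_force: 0.0
```

```bash
python3 plan.py 600 -50 175 185; python3 - <<'E'
from seg import *
t=grab('top');s=grab('side')
cv2.imwrite('pics/g5.png',np.hstack([cv2.resize(s['color'][270:350,350:430],(400,400),interpolation=3),cv2.resize(s['color'][290:370,250:330],(400,400),interpolation=3)])[...,::-1])
cap=lambda h,c:(h[...,1]<70)&(h[...,2]>165)
# jar cap from side at z=92
c=seg(s,(298,232,330,255),cap,2); q=onz(s,c,92); print('cap side',circ(q),cv2.minEnclosingCircle(q[:,:2].astype(np.float32)))
c=seg(s,(360,285,420,330),lambda h,c:(h[...,0]>14)&(h[...,0]<32)&(h[...,1]>60)&(h[...,2]>150),2); q=onz(s,c,30); print('pb',rect(q))
E
```

```text
at [ 641.7 -137.4  178.4] rpy [-179.9    0.3 -175. ] q [ 0.19  0.69 -0.04  1.56  0.03  0.89  1.8 ] w 85.2 F [1.5 0.6 0.2] t 8.8
turn 0.0 shift cm [3.4  9.07 0.34] rows 3 each [1.132 3.024 0.115]
cap side (array([485.4, -24.4]), 31.2) ((485.8814392089844, -22.432750701904297), 22.72883415222168)
pb (array([ 659.5, -138.3]), array([23.6, 46.1]), 109.4)
```

View pics/g5.png

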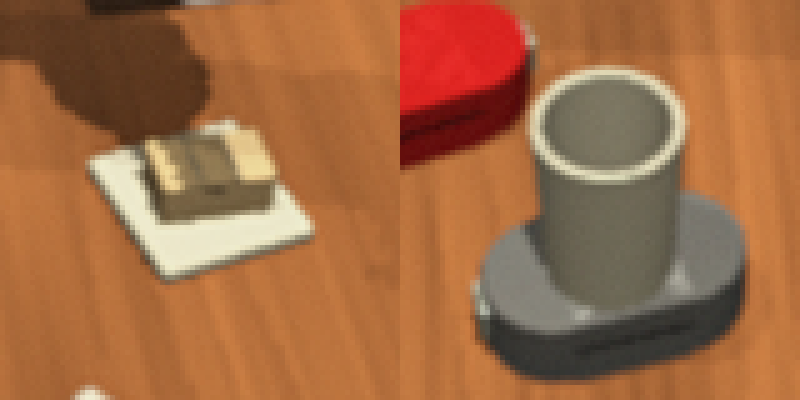

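The pill box lies on the tile, roughly in its middle, and the tumbler stands on the grey case with its rim centred at crop (608,125). Tumbler next.

```bash
python3 - <<'E'
from h import *
s=grab('side')
u=lambda x,y:(250+(x-400)/5-.4,290+y/5-.4)
print(onz(s,[u(608,125),u(530,125),u(687,125),u(608,66),u(608,184)],108)[:,:2].round(1))
# case end arcs at z=32
print(onz(s,[u(748,240),u(480,265),u(530,340)],32).round(1))
E
python3 plan.py 427.5 -235.1 175 185  427.5 -235.1 85 185
```

```text
[[ 428.1 -235.8]
 [ 400.4 -233.7]
 [ 456.2 -237.9]
 [ 429.7 -206. ]
 [ 426.5 -264. ]]
[[ 481.  -226.9   32. ]
 [ 379.  -231.4   32. ]
 [ 396.7 -268.4   32. ]]
at [ 641.3 -137.4  176.2] rpy [-179.9    0.3 -175. ] q [ 0.19  0.69 -0.04  1.56  0.03  0.89  1.8 ] w 85.3 F [-0.2 -0.2 -0.4] t 8.9
turn 0.0 shift cm [22.15 -7.87  0.12] rows 6 each [ 3.691 -1.312  0.02 ]
turn -0.0 shift cm [-0.  0.  9.] rows 3 each [-0.  0.  3.]
```

>>> {"method": "move_arm", "body": {
  "targets": "1 3.7 -1.3 0 0 0 0;1 3.7 -1.3 0 0 0 0;1 3.7 -1.3 0 0 0 0;1 3.7 -1.3 0 0 0 0;1 3.7 -1.3 0 0 0 0"
}}

```text
clock: 9.37
eef_pos: [458.4, -218.0, 172.1]
tool_rot: [3.14, -0.003, -3.054]
force: [0.4, -1.4, -0.4]
width: 85.4
gripper_force: 0.0
```

>>> {"method": "move_arm", "body": {
  "targets": "1 3.7 -1.3 0 0 0 0;1 0 0 0 0 0 0;1 0 0 0 0 0 0;1 0 0 0 0 0 0;1 0 0 0 0 0 0"
}}

```text
clock: 9.78
eef_pos: [426.7, -233.4, 172.9]
tool_rot: [3.141, 0.0, -3.052]
force: [-0.2, -0.4, 0.3]
width: 85.5
gripper_force: 0.0
```

```bash
python3 plan.py 427 -234.5 140 185  427 -234.5 55 185
```

```text
at [ 426.7 -233.4  172.9] rpy [ 180.     0.  -174.9] q [ 0.49  0.48 -0.06  2.03  0.05  0.63  2.05] w 85.5 F [-0.2 -0.4  0.3] t 9.8
turn 0.1 shift cm [-0.02 -0.11  3.29] rows 1 each [-0.018 -0.113  3.293]
turn -0.0 shift cm [-0.   0.   8.5] rows 3 each [-0.     0.     2.833]
```

>>> {"method": "move_arm", "body": {
  "targets": "1 0 -0.1 2.5 0 0 0;1 0 0 2.5 0 0 0;1 0 0 2.5 0 0 0;1 0 0 2.3 0 0 0;1 0 0 1 0 0 0"
}}

```text
clock: 10.2
eef_pos: [425.6, -233.4, 62.5]
tool_rot: [3.139, -0.003, -3.052]
force: [0.1, 0.7, -0.8]
width: 85.5
gripper_force: 0.0
```

>>> {"method": "move_arm", "body": {
  "targets": "1 0 0 1 0 0 0;1 0 0 0 0 0 0;1 0 0 0 0 0 0;1 0 0 0 0 0 0"
}}

```text
clock: 10.53
eef_pos: [426.6, -235.4, 56.1]
tool_rot: [-3.141, 0.002, -3.054]
force: [-0.3, 0.1, 0.8]
width: 85.4
gripper_force: 0.0
```

```bash
python3 plan.py  427 -234.5 55 185
```

```text
at [ 426.6 -235.4   56.1] rpy [-1.80e+02  1.00e-01 -1.75e+02] q [ 0.47  0.69 -0.04  2.1   0.07  0.34  2.03] w 85.4 F [-0.3  0.1  0.8] t 10.5
turn 0.0 shift cm [-0.05  0.08  0.11] rows 1 each [-0.052  0.084  0.112]
```

>>> {"method": "move_arm", "body": {
  "targets": "0.6 0 0 0 0 0 0;0.4 0 0 0 0 0 0;0.3 0 0 0 0 0 0;0.25 0 0 0 0 0 0;0.2 0 0 0 0 0 0"
}}

```text
clock: 10.95
eef_pos: [426.1, -234.9, 56.4]
tool_rot: [-3.141, 0.001, -3.054]
force: [-1.2, 2.0, 10.1]
width: 53.3
gripper_force: 60.3
```

>>> {"method": "move_arm", "body": {
  "targets": "0.1 0 0 0 0 0 0;-1 0 0 0 0 0 0;-1 0 0 0 0 0 0;-1 0 0 0 0 0 0;-1 0 0 0 0 0 0"
}}

```text
clock: 11.37
eef_pos: [426.1, -234.9, 56.4]
tool_rot: [-3.141, 0.001, -3.054]
force: [-1.1, 2.6, 8.9]
width: 53.4
gripper_force: 60.3
```

>>> {"method": "move_arm", "body": {
  "targets": "-1 0 0 -0.3 0 0 0;-1 0 0 -1 0 0 0;-1 0 0 -2 0 0 0;-1 0 0 -2 0 0 0;-1 0 0 -1 0 0 0"
}}

```text
clock: 11.78
eef_pos: [426.3, -235.7, 120.5]
tool_rot: [-3.14, 0.002, -3.054]
force: [0.7, -0.2, -1.8]
width: 53.3
gripper_force: 63.3
```

```bash
python3 plan.py 513.3 -397.5 110 185 513.3 -397.5 60 185;python3 - <<'E'
from h import *
s=grab('side')
cv2.imwrite('pics/g6.png',cv2.resize(s['color'][270:370,240:340],(400,400),interpolation=3)[...,::-1])
E
```

```text
at [ 426.3 -235.7  120.5] rpy [-1.799e+02  1.000e-01 -1.750e+02] q [ 0.48  0.57 -0.05  2.07  0.06  0.5   2.04] w 53.3 F [ 0.7 -0.2 -1.8] t 11.8
turn 0.0 shift cm [ -7.25 -16.87   1.05] rows 5 each [-1.451 -3.375  0.21 ]
turn -0.0 shift cm [-0.  0.  5.] rows 2 each [-0.   0.   2.5]
```

View pics/g6.png

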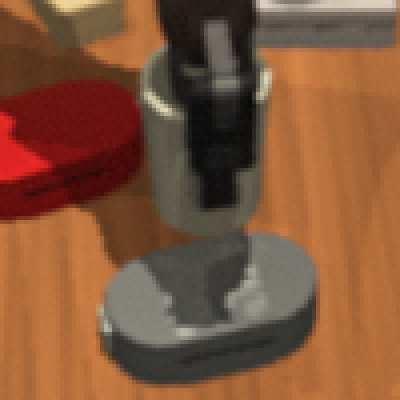

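The tumbler is held upright, clear of the case. Moving it to the stone coaster.

>>> {"method": "move_arm", "body": {
  "targets": "-1 -0.6 -1.5 0 0 0 0;-1 -1 -2.4 0 0 0 0;-1 -1.3 -3 0 0 0 0;-1 -1.3 -3 0 0 0 0;-1 -1.3 -3 0 0 0 0"
}}

```text
clock: 12.25
eef_pos: [491.8, -360.0, 117.8]
tool_rot: [3.141, -0.001, -3.054]
force: [1.4, 0.4, -3.1]
width: 53.2
gripper_force: 63.3
```

>>> {"method": "move_arm", "body": {
  "targets": "-1 -1 -2.4 0 0 0 0;-1 -0.7 -1.6 0 0 0 0;-1 0 0 1.2 0 0 0;-1 0 0 2 0 0 0;-1 0 0 2 0 0 0"
}}

```text
clock: 12.67
eef_pos: [511.8, -397.1, 65.1]
tool_rot: [3.141, -0.0, -3.054]
force: [0.1, -0.0, -2.7]
width: 53.5
gripper_force: 63.3
```

>>> {"method": "move_arm", "body": {
  "targets": "-1 0 0 1.2 0 0 0;-1 0 0 0 0 0 0;-1 0 0 0 0 0 0;-1 0 0 0 0 0 0"
}}

```text
clock: 13.0
eef_pos: [512.7, -397.4, 55.0]
tool_rot: [-3.141, 0.001, -3.054]
force: [-0.2, -0.3, -2.1]
width: 53.5
gripper_force: 63.3
```

```bash
python3 plan.py 513.3 -397.5 36 185
```

```text
at [ 512.7 -397.4   55. ] rpy [-1.80e+02  1.00e-01 -1.75e+02] q [ 0.65  0.84 -0.06  1.65  0.08  0.65  2.21] w 53.5 F [-0.2 -0.3 -2.1] t 13.0
turn 0.0 shift cm [-0.06 -0.01  1.9 ] rows 1 each [-0.06  -0.013  1.898]
```

>>> {"method": "move_arm", "body": {
  "targets": "-1 0 0 1 0 0 0;-1 0 0 0.6 0 0 0;-1 0 0 0.2 0 0 0;-1 0 0 0 0 0 0;-1 0 0 0 0 0 0"
}}

```text
clock: 13.42
eef_pos: [512.1, -397.2, 36.2]
tool_rot: [3.141, -0.0, -3.054]
force: [0.6, -0.5, -1.9]
width: 53.3
gripper_force: 63.3
```

>>> {"method": "move_arm", "body": {
  "targets": "-1 0 0 0.1 0 0 0;-1 0 0 0.1 0 0 0;-1 0 0 0.1 0 0 0;-1 0 0 0 0 0 0"
}}

```text
clock: 13.75
eef_pos: [512.1, -397.2, 33.2]
tool_rot: [3.141, -0.0, -3.054]
force: [-0.6, 1.3, -2.3]
width: 53.0
gripper_force: 63.3
```

>>> {"method": "move_arm", "body": {
  "targets": "-1 0 0 0.05 0 0 0;-1 0 0 0.05 0 0 0;-1 0 0 0 0 0 0"
}}

```text
clock: 14.0
eef_pos: [512.3, -397.2, 32.6]
tool_rot: [-3.141, 0.0, -3.054]
force: [-0.5, 1.1, 0.8]
width: 53.3
gripper_force: 63.3
```

>>> {"method": "move_arm", "body": {
  "targets": "-1 0 0 0.05 0 0 0;-1 0 0 0 0 0 0"
}}

```text
clock: 14.17
eef_pos: [512.4, -397.2, 32.6]
tool_rot: [-3.141, 0.0, -3.054]
force: [-1.6, 1.7, 4.9]
width: 53.4
gripper_force: 63.3
```

>>> {"method": "move_arm", "body": {
  "targets": "0.3 0 0 0 0 0 0;0.4 0 0 0 0 0 0;0.7 0 0 0 0 0 0;1 0 0 0 0 0 0;1 0 0 0 0 0 0"
}}

```text
clock: 14.58
eef_pos: [512.2, -397.3, 31.7]
tool_rot: [-3.142, -0.0, -3.054]
force: [0.3, -0.7, -0.6]
width: 85.3
gripper_force: 0.0
```

>>> {"method": "move_arm", "body": {
  "targets": "1 0 0 -0.5 0 0 0;1 0 0 -2 0 0 0;1 0 0 -3 0 0 0;1 0 0 -3.5 0 0 0;1 0 0 -3.5 0 0 0"
}}

```text
clock: 15.0
eef_pos: [511.7, -396.9, 158.0]
tool_rot: [3.141, -0.001, -3.054]
force: [0.6, 0.3, 0.3]
width: 85.5
gripper_force: 0.0
```

```bash
python3 - <<'E'
from seg import *
s=grab('side');t=grab('top')
cv2.imwrite('pics/g7.png',np.hstack([cv2.resize(s['color'][350:470,300:400],(333,400),interpolation=3),cv2.resize(t['color'][200:320,300:460],(467,350),interpolation=3)] if 0 else [cv2.resize(s['color'][350:470,300:400],(400,480),interpolation=3),np.vstack([cv2.resize(t['color'][240:300,405:485],(400,300),interpolation=3),cv2.resize(s['color'][225:285,260:360],(400,180),interpolation=3)])])[...,::-1])
E
python3 plan.py 490 0 160 185
```

```text
at [ 515.8 -399.9  163.6] rpy [-179.5    0.5 -175. ] q [ 0.66  0.7  -0.07  1.59  0.06  0.85  2.22] w 85.6 F [ 0.9 -0.9 -0.1] t 15.1
turn 0.0 shift cm [-0.91 40.06  0.36] rows 11 each [-0.083  3.642  0.033]
```

View pics/g7.png

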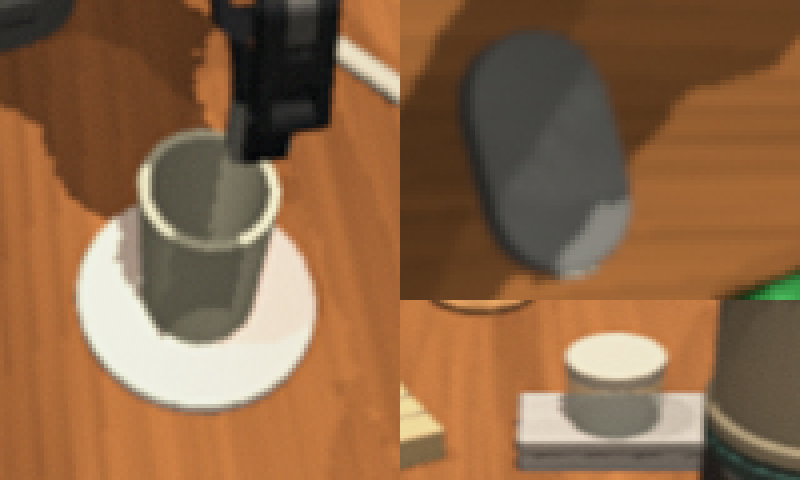

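The tumbler stands upright and centred on the stone coaster, and the case is fully visible. The jar cap is centred at crop (616,356). Working out the jar and case positions.

```bash
python3 - <<'E'
from seg import *
s=grab('side');t=grab('top')
print('cap side',onz(s,[(313.6,243.3),(260+165/4-.4,243.3),(260+267/4-.4,243.3)],92)[:,:2].round(1),'cap top',onz(t,[(200+312/2.424-.3,200+98/2.424-.3)],92).round(1))
c=seg(s,(298,232,332,256),lambda h,c:(h[...,1]<85)&(h[...,2]>170),1); q=onz(s,c,92); print('cap mask',circ(q),rect(q))
u=lambda x,y:(405+(x-400)/5-.4,240+y/5-.4)
# case top-face outline, top view: left edge, right edge, ends
pts=[u(470,110),u(498,230),u(605,80),u(630,190),u(540,32),u(565,270)]
print('case',onz(t,pts,32)[:,:2].round(1))
c=seg(t,(412,240,462,300),lambda h,c:(h[...,1]<100)&(h[...,0]>=0)&(c[...,2]>0.72*c[...,0]),3);q=onz(t,c,32);print('case mask top',rect(q),c.min(0),c.max(0))
c=seg(s,(255,320,330,372),lambda h,c:(c[...,2]>0.72*c[...,0]),3);q=onz(s,c,16);print('case mask side',rect(q),c.min(0),c.max(0))
c=seg(t,(310,212,347,275),lambda h,c:(h[...,1]<70)&(h[...,2]>120),3);q=onz(t,c,32);print('tin mask',rect(q))
E
```

```text
cap side [[489.7  -9. ]
 [461.8  -7. ]
 [517.6 -11. ]] cap top [[485.7  -5.5  92. ]]
cap mask (array([490., -10.]), 55.5) (array([490. ,  -9.6]), array([54.4, 56. ]), 85.8)
case [[ 445.4 -195.9]
 [ 394.8 -206.1]
 [ 457.4 -253.6]
 [ 410.9 -262.4]
 [ 478.  -226.7]
 [ 377.8 -233.7]]
case mask top (array([ 425.8, -227.9]), array([ 62.2, 104.2]), 12.9) [417.125 246.375] [450.625 294.875]
case mask side (array([ 430. , -230.5]), array([ 81.9, 107.8]), 12.9) [264.625 328.625] [318.375 365.125]
tin mask (array([488.6,  -5.1]), array([ 61.6, 112.6]), 176.0)
```

>>> {"method": "move_arm", "body": {
  "targets": "1 0 2 0 0 0 0;1 -0.1 3.6 0 0 0 0;1 -0.1 3.6 0 0 0 0;1 -0.1 3.6 0 0 0 0;1 -0.1 3.6 0 0 0 0"
}}

```text
clock: 15.62
eef_pos: [500.2, -231.6, 155.2]
tool_rot: [3.14, -0.003, -3.055]
force: [0.3, -0.3, 0.6]
width: 85.3
gripper_force: 0.0
```

>>> {"method": "move_arm", "body": {
  "targets": "1 -0.1 3.6 0 0 0 0;1 -0.1 3.6 0 0 0 0;1 -0.1 3.6 0 0 0 0;1 -0.1 3.6 0 0 0 0;1 -0.1 3.6 0 0 0 0"
}}

```text
clock: 16.03
eef_pos: [489.4, -52.1, 155.5]
tool_rot: [3.141, -0.003, -3.054]
force: [0.1, 0.5, -0.7]
width: 85.5
gripper_force: 0.0
```

>>> {"method": "move_arm", "body": {
  "targets": "1 0 3.6 0 0 0 0;1 0 1 0 0 0 0;1 0 0 0 0 0 0;1 0 0 0 0 0 0;1 0 0 0 0 0 0"
}}

```text
clock: 16.45
eef_pos: [486.6, -9.6, 156.2]
tool_rot: [-3.141, -0.002, -3.056]
force: [0.5, -0.7, -0.4]
width: 85.4
gripper_force: 0.0
```

```bash
python3 plan.py 487.9 -7.6 58 185
```

```text
at [486.6  -9.6 156.2] rpy [-1.799e+02 -1.000e-01 -1.751e+02] q [-0.01  0.51 -0.04  2.04  0.04  0.59  1.58] w 85.4 F [ 0.5 -0.7 -0.4] t 16.4
turn -0.1 shift cm [-0.15  0.19  9.82] rows 3 each [-0.049  0.063  3.273]
```

>>> {"method": "move_arm", "body": {
  "targets": "1 -0.1 0.2 2.5 0 0 0;1 0 0 2.5 0 0 0;1 0 0 2.5 0 0 0;1 0 0 1.5 0 0 0;1 0 0 0.6 0 0 0"
}}

```text
clock: 16.87
eef_pos: [486.3, -8.1, 58.4]
tool_rot: [-3.141, -0.004, -3.057]
force: [-0.1, 0.4, 0.7]
width: 85.7
gripper_force: 0.0
```

>>> {"method": "move_arm", "body": {
  "targets": "1 0 0 0 0 0 0;1 0 0 0 0 0 0;1 0 0 0 0 0 0"
}}

```text
clock: 17.12
eef_pos: [488.6, -6.5, 61.6]
tool_rot: [-3.141, 0.002, -3.055]
force: [-0.4, -1.0, 0.0]
width: 85.1
gripper_force: 0.0
```

```bash
python3 plan.py 487.9 -7.6 58 185
```

```text
at [488.6  -6.5  61.6] rpy [-1.80e+02  1.00e-01 -1.75e+02] q [-0.03  0.68 -0.03  2.1   0.05  0.36  1.56] w 85.1 F [-0.4 -1.   0. ] t 17.1
turn -0.0 shift cm [ 0.08 -0.1   0.36] rows 1 each [ 0.083 -0.1    0.363]
```

>>> {"method": "move_arm", "body": {
  "targets": "1 0.1 -0.1 0.3 0 0 0;0.6 0 0 0 0 0 0;0.45 0 0 0 0 0 0;0.35 0 0 0 0 0 0;0.25 0 0 0 0 0 0"
}}

```text
clock: 17.53
eef_pos: [487.2, -6.8, 58.5]
tool_rot: [3.142, 0.001, -3.054]
force: [-0.8, 0.9, 4.9]
width: 54.3
gripper_force: 59.4
```

>>> {"method": "move_arm", "body": {
  "targets": "0.1 0 0 0 0 0 0;-1 0 0 0 0 0 0;-1 0 0 0 0 0 0;-1 0 0 0 0 0 0;-1 0 0 0 0 0 0"
}}

```text
clock: 17.95
eef_pos: [487.2, -6.8, 58.5]
tool_rot: [-3.142, 0.001, -3.054]
force: [-0.9, 0.7, 5.9]
width: 54.6
gripper_force: 61.8
```

>>> {"method": "move_arm", "body": {
  "targets": "-1 0 0 -0.3 0 0 0;-1 0 0 -1 0 0 0;-1 0 0 -1.7 0 0 0;-1 0 0 -2 0 0 0;-1 0 0 -1 0 0 0"
}}

```text
clock: 18.37
eef_pos: [487.7, -6.9, 119.9]
tool_rot: [-3.142, 0.002, -3.054]
force: [0.5, -0.4, -2.9]
width: 54.5
gripper_force: 63.7
```

```bash
python3 plan.py 421.3 209.2 115 185
```

```text
at [487.7  -6.9 119.9] rpy [-1.80e+02  1.00e-01 -1.75e+02] q [-0.02  0.57 -0.04  2.07  0.04  0.5   1.57] w 54.5 F [ 0.5 -0.4 -2.9] t 18.4
turn 0.0 shift cm [ 4.73 22.11  0.49] rows 6 each [0.788 3.685 0.082]
```

>>> {"method": "move_arm", "body": {
  "targets": "-1 0.4 1.8 0 0 0 0;-1 0.6 2.8 0 0 0 0;-1 0.7 3.3 0 0 0 0;-1 0.7 3.3 0 0 0 0;-1 0.7 3.3 0 0 0 0"
}}

```text
clock: 18.78
eef_pos: [442.8, 135.9, 118.2]
tool_rot: [3.141, 0.0, -3.055]
force: [0.8, 1.0, -1.8]
width: 54.5
gripper_force: 63.7
```

>>> {"method": "move_arm", "body": {
  "targets": "-1 0.7 3.3 0 0 0 0;-1 0.6 2.8 0 0 0 0;-1 0.3 1.5 0 0 0 0;-1 0 0 1.5 0 0 0;-1 0 0 2 0 0 0"
}}

```text
clock: 19.2
eef_pos: [421.5, 211.7, 83.9]
tool_rot: [3.139, 0.004, -3.05]
force: [0.9, -0.2, -3.1]
width: 54.4
gripper_force: 63.7
```

>>> {"method": "move_arm", "body": {
  "targets": "-1 0 0 2 0 0 0;-1 0 0 1 0 0 0;-1 0 0 0 0 0 0;-1 0 0 0 0 0 0;-1 0 0 0 0 0 0"
}}

```text
clock: 19.62
eef_pos: [421.4, 209.2, 53.5]
tool_rot: [3.141, 0.001, -3.054]
force: [0.3, -0.2, -1.9]
width: 54.5
gripper_force: 63.7
```

```bash
python3 plan.py 421.3 209.2 38 185
```

```text
at [421.4 209.2  53.5] rpy [ 1.80e+02  1.00e-01 -1.75e+02] q [-0.53  0.69  0.01  2.15 -0.03  0.3   1.16] w 54.5 F [ 0.3 -0.2 -1.9] t 19.6
turn -0.0 shift cm [ 0.01 -0.    1.55] rows 1 each [ 0.007 -0.002  1.555]
```

>>> {"method": "move_arm", "body": {
  "targets": "-1 0 0 0.8 0 0 0;-1 0 0 0.5 0 0 0;-1 0 0 0.2 0 0 0;-1 0 0 0.1 0 0 0;-1 0 0 0 0 0 0"
}}

```text
clock: 20.03
eef_pos: [420.6, 209.0, 36.6]
tool_rot: [-3.141, -0.0, -3.054]
force: [0.7, -0.1, -1.7]
width: 54.5
gripper_force: 63.7
```

>>> {"method": "move_arm", "body": {
  "targets": "-1 0 0 0.1 0 0 0;-1 0 0 0.05 0 0 0;-1 0 0 0.05 0 0 0;-1 0 0 0 0 0 0"
}}

```text
clock: 20.37
eef_pos: [420.8, 209.1, 34.8]
tool_rot: [3.142, 0.0, -3.054]
force: [-0.2, 0.3, -0.8]
width: 54.4
gripper_force: 63.7
```

>>> {"method": "move_arm", "body": {
  "targets": "-1 0 0 0.05 0 0 0;-1 0 0 0.03 0 0 0;-1 0 0 0 0 0 0"
}}

```text
clock: 20.62
eef_pos: [420.9, 209.1, 34.5]
tool_rot: [3.141, 0.0, -3.054]
force: [-1.1, -0.4, 5.0]
width: 54.6
gripper_force: 64.5
```

>>> {"method": "move_arm", "body": {
  "targets": "0.3 0 0 0 0 0 0;0.4 0 0 0 0 0 0;0.7 0 0 0 0 0 0;1 0 0 0 0 0 0;1 0 0 0 0 0 0"
}}

```text
clock: 21.03
eef_pos: [420.8, 209.1, 34.0]
tool_rot: [3.142, 0.0, -3.054]
force: [0.0, 0.5, 0.8]
width: 85.4
gripper_force: 0.0
```

>>> {"method": "move_arm", "body": {
  "targets": "1 0 0 -0.5 0 0 0;1 0 0 -2 0 0 0;1 0 0 -3 0 0 0;1 0 0 -3 0 0 0;1 0 0 -3 0 0 0"
}}

```text
clock: 21.45
eef_pos: [420.3, 208.8, 150.4]
tool_rot: [-3.141, -0.001, -3.054]
force: [0.7, 0.9, -1.0]
width: 85.7
gripper_force: 0.0
```

```bash
python3 - <<'E'
from seg import *
s=grab('side');t=grab('top')
cv2.imwrite('pics/g8.png',np.hstack([cv2.resize(s['color'][190:290,260:360],(400,400),interpolation=3),cv2.resize(t['color'][200:290,290:380],(400,400),interpolation=3)])[...,::-1])
E
python3 plan.py 490 0 160 185
```

```text
at [423.4 210.4 153.2] rpy [ 179.8    0.5 -175. ] q [-0.54  0.5   0.02  2.09 -0.02  0.55  1.16] w 85.2 F [ 1.1 -0.   0.3] t 21.6
turn 0.0 shift cm [ -4.8  -21.54  -0.68] rows 6 each [-0.8   -3.59  -0.113]
```

View pics/g8.png

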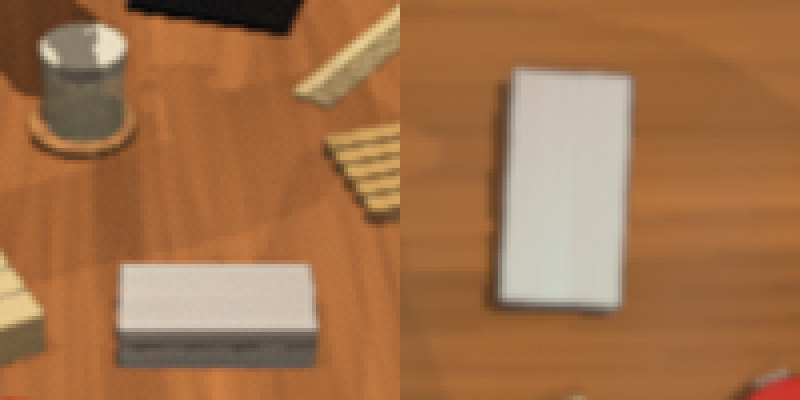

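The jar stands upright and centred on the cork. The tin's top face is clear at crop corners (515,68), (632,74), (620,307) and (500,303).

```bash
python3 - <<'E'
from seg import *
s=grab('side');t=grab('top')
a=onz(t,np.array([(515,68),(632,74),(620,307),(500,303)])/4.444+[200-.4,200-.4]-[400/4.444-90,0],32)
a=onz(t,(np.array([(515,68),(632,74),(620,307),(500,303)])-[400,0])/4.444+[290-.4,200-.4],32);print('tin top',a.mean(0).round(1),rect(a))
b=onz(s,np.array([(120,264),(315,264),(318,330),(117,330)])/4+[260-.4,190-.4],32);print('tin side',b.mean(0).round(1),rect(b))
c=seg(t,(310,212,347,275),lambda h,c:(h[...,1]<60)&(h[...,2]>150),3);q=onz(t,c,32);print('tin mask',rect(q))
c=seg(s,(280,250,345,275),lambda h,c:(h[...,1]<60)&(h[...,2]>130),3);q=onz(s,c,32);print('tin mask side',rect(q))
c=seg(t,(412,240,462,300),lambda h,c:(h[...,1]<100)&(c[...,2]>0.72*c[...,0])&(h[...,2]>60),3);q=onz(t,c,32);print('case mask top',rect(q))
c=seg(s,(255,320,330,372),lambda h,c:(c[...,2]>0.72*c[...,0])&(h[...,2]>75),3);q=onz(s,c,32);print('case mask side',rect(q))
E
python3 plan.py 489 -6.7 110 176
```

```text
tin top [489.5  -4.   32. ] (array([489.3,  -3.8]), array([ 56.6, 112.6]), 176.2)
tin side [491.8  -7.   32. ] (array([492.1,  -7. ]), array([ 58.6, 113.8]), 175.7)
tin mask (array([489.2,  -4.2]), array([ 56.9, 110.6]), 176.0)
tin mask side (array([491.3,  -9.2]), array([ 59.3, 110. ]), 175.7)
case mask top (array([ 426.2, -229.3]), array([ 60. , 104.3]), 13.1)
case mask side (array([ 427.2, -233.3]), array([ 58.4, 105.7]), 12.8)
at [421.1 209.3 149.8] rpy [ 1.799e+02  1.000e-01 -1.750e+02] q [-0.54  0.5   0.02  2.09 -0.02  0.55  1.16] w 85.4 F [-0.5 -0.7 -0.4] t 21.6
turn 9.0 shift cm [ -8.28 -21.07   3.98] rows 6 each [-1.379 -3.512  0.664]
```

>>> {"method": "move_arm", "body": {
  "targets": "1 0 0 0 0 0 4.5;1 0 0 0 0 0 4.5;1 -1.4 -3.5 0 0 0 0;1 -1.4 -3.5 0 0 0 0;1 -1.4 -3.5 0 0 0 0"
}}

```text
clock: 22.07
eef_pos: [454.4, 100.8, 147.5]
tool_rot: [-3.141, -0.003, 3.075]
force: [0.9, 0.0, -0.1]
width: 85.1
gripper_force: 0.0
```

>>> {"method": "move_arm", "body": {
  "targets": "1 -1.4 -3.5 0 0 0 0;1 -1.4 -3.5 0 0 0 0;1 -1.4 -3.5 0 0 0 0;1 0 0 2.5 0 0 0;1 0 0 2.5 0 0 0"
}}

```text
clock: 22.48
eef_pos: [490.8, -9.8, 98.0]
tool_rot: [-3.141, 0.002, 3.066]
force: [-0.5, 0.9, -1.1]
width: 85.4
gripper_force: 0.0
```

>>> {"method": "move_arm", "body": {
  "targets": "1 0 0 2.5 0 0 0;1 0 0 1 0 0 0;1 0 0 0 0 0 0;1 0 0 0 0 0 0;1 0 0 0 0 0 0"
}}

```text
clock: 22.9
eef_pos: [490.4, -6.0, 64.5]
tool_rot: [3.142, 0.001, 3.073]
force: [0.7, 0.3, -0.6]
width: 85.4
gripper_force: 0.0
```

```bash
python3 plan.py 490.5 -6.3 6 176
```

```text
at [490.4  -6.   64.5] rpy [180.   0. 176.] q [-0.06  0.68  0.02  2.09 -0.03  0.37  1.49] w 85.4 F [ 0.7  0.3 -0.6] t 22.9
turn 0.0 shift cm [-0.01 -0.03  5.85] rows 2 each [-0.004 -0.014  2.927]
```

>>> {"method": "move_arm", "body": {
  "targets": "1 0 0 2 0 0 0;1 0 0 2 0 0 0;1 0 0 1 0 0 0;1 0 0 0.5 0 0 0;1 0 0 0 0 0 0"
}}

```text
clock: 23.32
eef_pos: [489.9, -6.1, 8.9]
tool_rot: [-3.142, -0.001, 3.072]
force: [-0.3, -0.0, 0.9]
width: 85.3
gripper_force: 0.0
```

>>> {"method": "move_arm", "body": {
  "targets": "1 0 0 0 0 0 0;1 0 0 0 0 0 0"
}}

```text
clock: 23.48
eef_pos: [490.7, -6.2, 9.9]
tool_rot: [3.141, 0.002, 3.072]
force: [0.3, -0.3, 0.6]
width: 85.3
gripper_force: 0.0
```

```bash
python3 plan.py 490.5 -6.3 6 176
```

```text
at [490.7  -6.2   9.9] rpy [1.80e+02 1.00e-01 1.76e+02] q [-0.05  0.79  0.01  2.11 -0.03  0.24  1.49] w 85.3 F [ 0.3 -0.3  0.6] t 23.5
turn 0.0 shift cm [ 0.02 -0.01  0.39] rows 1 each [ 0.02  -0.01   0.388]
```

>>> {"method": "move_arm", "body": {
  "targets": "0.6 0 0 0 0 0 0;0.5 0 0 0 0 0 0;0.4 0 0 0 0 0 0;0.3 0 0 0 0 0 0;0.2 0 0 0 0 0 0"
}}

```text
clock: 23.9
eef_pos: [490.4, -5.9, 9.8]
tool_rot: [3.141, 0.001, 3.072]
force: [-1.4, 0.9, 7.4]
width: 56.7
gripper_force: 63.7
```

>>> {"method": "move_arm", "body": {
  "targets": "-1 0 0 0 0 0 0;-1 0 0 0 0 0 0;-1 0 0 0 0 0 0;-1 0 0 0 0 0 0"
}}

```text
clock: 24.23
eef_pos: [490.4, -5.9, 9.8]
tool_rot: [3.141, 0.001, 3.072]
force: [-1.0, 0.9, 8.2]
width: 57.1
gripper_force: 63.7
```

>>> {"method": "move_arm", "body": {
  "targets": "-1 0 0 -0.3 0 0 0;-1 0 0 -1 0 0 0;-1 0 0 -2 0 0 0;-1 0 0 -2 0 0 0;-1 0 0 -1 0 0 0"
}}

```text
clock: 24.65
eef_pos: [490.7, -6.4, 74.1]
tool_rot: [3.142, 0.002, 3.072]
force: [0.2, -0.3, -1.9]
width: 56.6
gripper_force: 64.5
```

```bash
python3 plan.py 654.6 145.7 75 193.3;  python3 - <<'E'
from seg import *
s=grab('side');t=grab('top')
cv2.imwrite('pics/g9.png',np.hstack([cv2.resize(s['color'][200:290,260:360],(400,360),interpolation=3),cv2.resize(s['color'][310:373,250:320],(400,360),interpolation=3)])[...,::-1])
E
```

```text
at [490.7  -6.4  74.1] rpy [1.80e+02 1.00e-01 1.76e+02] q [-0.06  0.66  0.02  2.09 -0.03  0.39  1.49] w 56.6 F [ 0.2 -0.3 -1.9] t 24.6
turn -17.3 shift cm [-19.45  11.03  -0.09] rows 6 each [-3.242  1.838 -0.015]
```

>>> {"method": "move_arm", "body": {
  "targets": "-1 0 0 0 0 0 -4;-1 0 0 0 0 0 -5.3;-1 0 0 0 0 0 -5;-1 0 0 0 0 0 -3;-1 -1.5 0.8 0 0 0 0"
}}

```text
clock: 25.17
eef_pos: [498.8, 2.2, 70.8]
tool_rot: [-3.141, -0.007, -2.91]
force: [-0.7, -0.3, -2.9]
width: 56.9
gripper_force: 64.5
```

>>> {"method": "move_arm", "body": {
  "targets": "-1 -2.5 1.4 0 0 0 0;-1 -3 1.7 0 0 0 0;-1 -3.2 1.8 0 0 0 0;-1 -3.2 1.8 0 0 0 0;-1 -3 1.7 0 0 0 0"
}}

```text
clock: 25.58
eef_pos: [628.9, 122.6, 70.8]
tool_rot: [3.141, -0.001, -2.909]
force: [0.6, -0.0, -2.6]
width: 56.7
gripper_force: 64.5
```

>>> {"method": "move_arm", "body": {
  "targets": "-1 -2 1.2 0 0 0 0;-1 -1 0.6 0 0 0 0;-1 0 0 1 0 0 0;-1 0 0 0 0 0 0;-1 0 0 0 0 0 0"
}}

```text
clock: 26.0
eef_pos: [650.9, 143.5, 59.7]
tool_rot: [-3.14, -0.006, -2.91]
force: [-0.3, -0.4, -1.0]
width: 56.1
gripper_force: 64.5
```

```bash
python3 plan.py 654.6 145.7 28 193.3
```

```text
at [650.9 143.5  59.7] rpy [-179.9   -0.3 -166.7] q [-0.24  0.86 -0.03  1.59  0.04  0.7   1.51] w 56.1 F [-0.3 -0.4 -1. ] t 26.0
turn -0.0 shift cm [-0.41  0.13  3.17] rows 1 each [-0.414  0.132  3.174]
```

>>> {"method": "move_arm", "body": {
  "targets": "-1 0 0 1 0 0 0;-1 0 0 1 0 0 0;-1 0 0 0.5 0 0 0;-1 0 0 0 0 0 0;-1 0 0 0 0 0 0"
}}

```text
clock: 26.42
eef_pos: [652.9, 145.1, 36.3]
tool_rot: [-3.142, -0.001, -2.909]
force: [0.3, -0.2, -0.8]
width: 56.6
gripper_force: 64.5
```

```bash
python3 plan.py 654.6 145.7 28 193.3
```

```text
at [652.9 145.1  36.3] rpy [-1.800e+02 -1.000e-01 -1.667e+02] q [-0.24  0.89 -0.03  1.59  0.04  0.66  1.51] w 56.6 F [ 0.3 -0.2 -0.8] t 26.4
turn -0.0 shift cm [-0.18  0.02  0.83] rows 1 each [-0.178  0.017  0.831]
```

>>> {"method": "move_arm", "body": {
  "targets": "-1 -0.2 0 0.5 0 0 0;-1 0 0 0.3 0 0 0;-1 0 0 0.1 0 0 0;-1 0 0 0 0 0 0;-1 0 0 0 0 0 0"
}}

```text
clock: 26.83
eef_pos: [655.4, 146.0, 28.0]
tool_rot: [3.142, -0.0, -2.909]
force: [-0.3, 0.3, -1.5]
width: 56.9
gripper_force: 64.5
```

>>> {"method": "move_arm", "body": {
  "targets": "-1 0 0 0.1 0 0 0;-1 0 0 0.1 0 0 0;-1 0 0 0 0 0 0"
}}

```text
clock: 27.08
eef_pos: [655.3, 146.0, 25.9]
tool_rot: [3.142, -0.0, -2.909]
force: [0.3, 0.7, -1.9]
width: 56.7
gripper_force: 64.5
```

>>> {"method": "move_arm", "body": {
  "targets": "-1 0.05 0 0.1 0 0 0;-1 0 0 0.05 0 0 0;-1 0 0 0.03 0 0 0;-1 0 0 0 0 0 0"
}}

```text
clock: 27.42
eef_pos: [654.8, 145.8, 24.1]
tool_rot: [3.142, -0.0, -2.909]
force: [0.3, -0.2, -1.2]
width: 56.7
gripper_force: 64.5
```

>>> {"method": "move_arm", "body": {
  "targets": "-1 0 0 0.04 0 0 0;-1 0 0 0 0 0 0"
}}

```text
clock: 27.58
eef_pos: [654.9, 145.8, 24.0]
tool_rot: [3.142, -0.0, -2.909]
force: [-0.8, 0.2, 0.4]
width: 56.5
gripper_force: 64.6
```

>>> {"method": "move_arm", "body": {
  "targets": "-1 0 0 0.03 0 0 0;0.35 0 0 0 0 0 0;0.5 0 0 0 0 0 0;1 0 0 0 0 0 0;1 0 0 0 0 0 0"
}}

```text
clock: 28.0
eef_pos: [655.1, 145.9, 23.6]
tool_rot: [3.142, 0.0, -2.909]
force: [0.1, 0.1, 0.6]
width: 84.6
gripper_force: 0.0
```

>>> {"method": "move_arm", "body": {
  "targets": "1 0 0 -0.5 0 0 0;1 0 0 -2 0 0 0;1 0 0 -3 0 0 0;1 0 0 -3.5 0 0 0;1 0 0 -3.5 0 0 0"
}}

```text
clock: 28.42
eef_pos: [654.4, 145.8, 149.7]
tool_rot: [3.142, -0.001, -2.909]
force: [0.2, -0.0, 0.3]
width: 85.6
gripper_force: 0.0
```

```bash
python3 plan.py 426.7 -231.5 147 193; python3 - <<'E'
from seg import *
s=grab('side');
c=seg(s,(335,195,410,250),lambda h,c:(h[...,1]<70)&(h[...,2]>115),3);q=onz(s,c,46);print('tin side on rack',rect(q))
cv2.imwrite('pics/g9.png',np.hstack([cv2.resize(s['color'][195:255,330:410],(400,300),interpolation=3),cv2.resize(s['color'][310:373,250:320],(400,300),interpolation=3)])[...,::-1])
E
```

```text
at [654.4 145.8 149.7] rpy [ 1.800e+02 -1.000e-01 -1.667e+02] q [-0.24  0.75 -0.03  1.53  0.03  0.87  1.52] w 85.6 F [ 0.2 -0.   0.3] t 28.4
turn 0.3 shift cm [ 30.68 -31.64   0.27] rows 12 each [ 2.556 -2.636  0.023]
tin side on rack (array([655.2, 139.7]), array([ 65.1, 112.2]), 13.6)
```

View pics/g9.png

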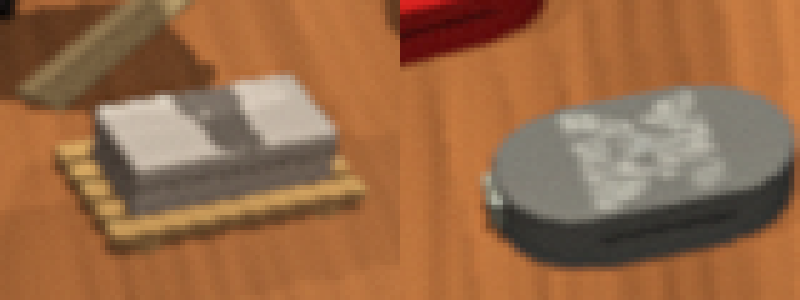

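The tin sits centred and parallel on the rack, and the case lies free with its latch on the left end. Going for the case.

>>> {"method": "move_arm", "body": {
  "targets": "1 2.5 -2.6 0 0 0 0.3;1 2.5 -2.6 0 0 0 0;1 2.5 -2.6 0 0 0 0;1 2.5 -2.6 0 0 0 0;1 2.5 -2.6 0 0 0 0"
}}

```text
clock: 28.88
eef_pos: [561.7, -10.3, 149.0]
tool_rot: [-3.141, 0.001, -2.914]
force: [0.2, -0.7, -0.7]
width: 85.4
gripper_force: 0.0
```

>>> {"method": "move_arm", "body": {
  "targets": "1 2.5 -2.6 0 0 0 0;1 2.5 -2.6 0 0 0 0;1 2.5 -2.6 0 0 0 0;1 2.5 -2.6 0 0 0 0;1 2.5 -2.6 0 0 0 0"
}}

```text
clock: 29.3
eef_pos: [469.3, -165.2, 148.9]
tool_rot: [-3.141, 0.001, -2.914]
force: [0.3, -0.8, -0.4]
width: 85.0
gripper_force: 0.0
```

>>> {"method": "move_arm", "body": {
  "targets": "1 2.5 -2.6 0 0 0 0;1 2.5 -2.6 2 0 0 0;1 0.4 -0.4 2.5 0 0 0;1 0 0 2.5 0 0 0;1 0 0 1 0 0 0"
}}

```text
clock: 29.72
eef_pos: [428.4, -231.2, 66.6]
tool_rot: [3.14, -0.002, -2.917]
force: [-0.7, 0.3, 0.4]
width: 85.2
gripper_force: 0.0
```

>>> {"method": "move_arm", "body": {
  "targets": "1 0 0 0 0 0 0;1 0 0 0 0 0 0;1 0 0 0 0 0 0"
}}

```text
clock: 29.97
eef_pos: [431.3, -230.3, 69.5]
tool_rot: [-3.141, 0.002, -2.913]
force: [0.9, 0.6, -0.4]
width: 84.9
gripper_force: 0.0
```

```bash
python3 plan.py 426.7 -231.5 10 193
```

```text
at [ 431.3 -230.3   69.5] rpy [-1.799e+02  1.000e-01 -1.669e+02] q [ 0.48  0.67 -0.06  2.09  0.1   0.38  2.13] w 84.9 F [ 0.9  0.6 -0.4] t 30.0
turn 0.1 shift cm [ 0.48 -0.02  5.95] rows 2 each [ 0.238 -0.008  2.976]
```

>>> {"method": "move_arm", "body": {
  "targets": "1 0.4 0 2 0 0 0;1 0 0 2 0 0 0;1 0 0 1 0 0 0;1 0 0 0.5 0 0 0;1 0 0 0 0 0 0"
}}

```text
clock: 30.38
eef_pos: [426.4, -231.2, 13.4]
tool_rot: [3.141, -0.0, -2.914]
force: [0.5, 0.2, -0.0]
width: 85.3
gripper_force: 0.0
```

>>> {"method": "move_arm", "body": {
  "targets": "1 0 0 0 0 0 0;1 0 0 0 0 0 0"
}}

```text
clock: 30.55
eef_pos: [426.9, -231.7, 14.4]
tool_rot: [-3.141, 0.001, -2.914]
force: [-0.6, 0.0, -0.4]
width: 85.4
gripper_force: 0.0
```

```bash
python3 plan.py 426.7 -231.5 12 193
```

```text
at [ 426.9 -231.7   14.4] rpy [-1.799e+02  1.000e-01 -1.670e+02] q [ 0.47  0.78 -0.05  2.12  0.13  0.25  2.11] w 85.4 F [-0.6  0.  -0.4] t 30.6
turn 0.0 shift cm [0.01 0.03 0.24] rows 1 each [0.015 0.028 0.237]
```

>>> {"method": "move_arm", "body": {
  "targets": "1 0 0 0.2 0 0 0;0.6 0 0 0 0 0 0;0.5 0 0 0 0 0 0;0.4 0 0 0 0 0 0;0.3 0 0 0 0 0 0"
}}

```text
clock: 30.97
eef_pos: [426.2, -231.5, 12.1]
tool_rot: [-3.142, 0.0, -2.914]
force: [-0.6, 0.3, 6.9]
width: 56.6
gripper_force: 62.7
```

>>> {"method": "move_arm", "body": {
  "targets": "0.2 0 0 0 0 0 0;-1 0 0 0 0 0 0;-1 0 0 0 0 0 0;-1 0 0 0 0 0 0;-1 0 0 0 0 0 0"
}}

```text
clock: 31.38
eef_pos: [426.2, -231.5, 12.1]
tool_rot: [-3.141, 0.0, -2.915]
force: [0.2, 0.9, 5.8]
width: 56.9
gripper_force: 62.8
```

>>> {"method": "move_arm", "body": {
  "targets": "-1 0 0 -0.3 0 0 0;-1 0 0 -1 0 0 0;-1 0 0 -1 0 0 0;-1 0 0 -0.5 0 0 0;-1 0 0 0 0 0 0"
}}

```text
clock: 31.8
eef_pos: [427.0, -232.0, 41.0]
tool_rot: [-3.14, 0.002, -2.915]
force: [0.5, -0.8, -2.0]
width: 56.4
gripper_force: 64.3
```

```bash
python3 plan.py 426.7 -231.5 160 193 540 0 160 160.2 527.9 372.2 160 160.2; python3 - <<'E'
from seg import *
s=grab('side'); c=seg(s,(245,295,335,375),lambda h,c:(c[...,2]>0.72*c[...,0])&(h[...,2]>75),3);print(rect(onz(s,c,60)),c.min(0),c.max(0))
E
```

```text
at [ 427. -232.   41.] rpy [-1.799e+02  1.000e-01 -1.670e+02] q [ 0.48  0.72 -0.06  2.11  0.14  0.31  2.1 ] w 56.4 F [ 0.5 -0.8 -2. ] t 31.8
turn 0.0 shift cm [  0.02   0.06 -11.9 ] rows 3 each [ 0.007  0.019 -3.965]
turn 32.8 shift cm [-2.82 25.62 -0.  ] rows 7 each [-0.403  3.66  -0.   ]
turn -0.0 shift cm [13.75 34.61 -0.  ] rows 10 each [ 1.375  3.461 -0.   ]
(array([ 399.9, -239.1]), array([45.5, 58.6]), 95.9) [264.375 322.875] [290.125 346.875]
```

>>> {"method": "move_arm", "body": {
  "targets": "-1 0 0 -2 0 0 0;-1 0 0 -3.3 0 0 0;-1 0 0 -3.3 0 0 0;-1 0 0 -2.5 0 0 4;-1 0 0 0 0 0 5.8"
}}

```text
clock: 32.27
eef_pos: [428.8, -232.8, 154.8]
tool_rot: [-3.138, 0.008, -3.089]
force: [0.3, -0.2, -1.8]
width: 56.6
gripper_force: 64.7
```

>>> {"method": "move_arm", "body": {
  "targets": "-1 0 0 0 0 0 6;-1 0 0 0 0 0 6;-1 0 0 0 0 0 6;-1 0 0 0 0 0 5;-1 -0.2 1.8 0 0 0 0"
}}

```text
clock: 32.68
eef_pos: [432.3, -218.3, 150.4]
tool_rot: [-3.139, -0.001, 2.787]
force: [0.3, -0.5, -0.7]
width: 56.5
gripper_force: 64.6
```

>>> {"method": "move_arm", "body": {
  "targets": "-1 -0.4 3.4 0 0 0 0;-1 -0.4 3.4 0 0 0 0;-1 -0.4 3.4 0 0 0 0;-1 -0.4 3.4 0 0 0 0;-1 -0.4 3.4 0 0 0 0"
}}

```text
clock: 33.1
eef_pos: [510.6, -60.4, 150.2]
tool_rot: [-3.141, -0.001, 2.796]
force: [2.1, -1.1, -1.5]
width: 56.6
gripper_force: 64.6
```

>>> {"method": "move_arm", "body": {
  "targets": "-1 -0.4 3.4 0 0 0 0;-1 0 3.5 0 0 0 0;-1 1 3.5 0 0 0 0;-1 1.4 3.5 0 0 0 0;-1 1.4 3.5 0 0 0 0"
}}

```text
clock: 33.52
eef_pos: [537.0, 114.8, 150.0]
tool_rot: [-3.141, -0.001, 2.796]
force: [0.3, -0.1, -1.9]
width: 56.3
gripper_force: 64.6
```

```bash
python3 plan.py 527.9 372.2 160 160.2 527.9 372.2 60 160.2
```

```text
at [537.  114.8 150. ] rpy [-180.    -0.   160.2] q [-0.34  0.6   0.11  1.88 -0.1   0.67  1.06] w 56.3 F [ 0.3 -0.1 -1.9] t 33.5
turn -0.0 shift cm [ 9.57 23.91 -1.  ] rows 7 each [ 1.368  3.416 -0.143]
turn -0.0 shift cm [ 0.  0. 10.] rows 3 each [0.    0.    3.333]
```

>>> {"method": "move_arm", "body": {
  "targets": "-1 1.4 3.4 0 0 0 0;-1 1.4 3.4 0 0 0 0;-1 1.4 3.4 0 0 0 0;-1 1.4 3.4 0 0 0 0;-1 1.3 3.2 0 0 0 0"
}}

```text
clock: 33.93
eef_pos: [528.3, 296.8, 150.0]
tool_rot: [-3.141, -0.001, 2.797]
force: [0.8, -1.3, -2.1]
width: 56.5
gripper_force: 64.6
```

>>> {"method": "move_arm", "body": {
  "targets": "-1 1.3 3.2 0 0 0 0;-1 0.9 2.2 0 0 0 0;-1 0.4 1 2 0 0 0;-1 0 0 3 0 0 0;-1 0 0 2.5 0 0 0"
}}

```text
clock: 34.35
eef_pos: [525.4, 365.2, 74.0]
tool_rot: [3.141, -0.001, 2.799]
force: [0.1, -0.7, -2.0]
width: 56.5
gripper_force: 64.7
```

>>> {"method": "move_arm", "body": {
  "targets": "-1 0 0 1.2 0 0 0;-1 0 0 0 0 0 0;-1 0 0 0 0 0 0;-1 0 0 0 0 0 0"
}}

```text
clock: 34.68
eef_pos: [527.7, 364.0, 64.9]
tool_rot: [3.14, 0.001, 2.796]
force: [0.4, 0.3, -1.7]
width: 56.4
gripper_force: 64.6
```

```bash
python3 plan.py 527.9 372.2 28 160.2
```

```text
at [527.7 364.   64.9] rpy [1.799e+02 1.000e-01 1.602e+02] q [-0.72  0.82  0.12  1.67 -0.15  0.65  0.71] w 56.4 F [ 0.4  0.3 -1.7] t 34.7
turn -0.0 shift cm [0.26 0.78 3.69] rows 1 each [0.257 0.782 3.686]
```

>>> {"method": "move_arm", "body": {
  "targets": "-1 0.3 0.8 1 0 0 0;-1 0 0 1 0 0 0;-1 0 0 1 0 0 0;-1 0 0 0.5 0 0 0;-1 0 0 0 0 0 0"
}}

```text
clock: 35.1
eef_pos: [525.2, 371.3, 26.6]
tool_rot: [-3.139, -0.002, 2.796]
force: [-0.0, -0.6, -0.6]
width: 56.6
gripper_force: 64.6
```

>>> {"method": "move_arm", "body": {
  "targets": "-1 0 0 0 0 0 0;-1 0 0 0 0 0 0"
}}

```text
clock: 35.27
eef_pos: [526.7, 372.1, 28.6]
tool_rot: [3.141, 0.0, 2.796]
force: [0.9, -0.2, -1.8]
width: 56.4
gripper_force: 64.6
```

```bash
python3 plan.py 527.9 372 23 160.2
```

```text
at [526.7 372.1  28.6] rpy [180.    0.  160.2] q [-0.73  0.88  0.11  1.67 -0.16  0.6   0.7 ] w 56.4 F [ 0.9 -0.2 -1.8] t 35.3
turn -0.0 shift cm [-0.11  0.04  0.56] rows 1 each [-0.114  0.035  0.561]
```

>>> {"method": "move_arm", "body": {
  "targets": "-1 -0.1 0 0.2 0 0 0;-1 0 0 0.2 0 0 0;-1 0 0 0.1 0 0 0;-1 0 0 0 0 0 0;-1 0 0 0 0 0 0"
}}

```text
clock: 35.68
eef_pos: [527.3, 371.8, 23.5]
tool_rot: [-3.142, -0.0, 2.796]
force: [0.9, 0.1, -1.3]
width: 56.7
gripper_force: 64.6
```

>>> {"method": "move_arm", "body": {
  "targets": "-1 0 0 0.05 0 0 0;-1 0 0 0 0 0 0"
}}

```text
clock: 35.85
eef_pos: [527.4, 371.9, 23.0]
tool_rot: [3.142, -0.0, 2.796]
force: [0.6, 0.4, -1.1]
width: 56.5
gripper_force: 64.6
```

>>> {"method": "move_arm", "body": {
  "targets": "-1 0 0 0.05 0 0 0;-1 0 0 0.03 0 0 0;-1 0 0 0 0 0 0"
}}

```text
clock: 36.1
eef_pos: [527.3, 371.9, 22.2]
tool_rot: [3.142, -0.0, 2.796]
force: [0.5, -0.6, -2.0]
width: 56.6
gripper_force: 64.6
```

>>> {"method": "move_arm", "body": {
  "targets": "-1 0 0 0.04 0 0 0;-1 0 0 0 0 0 0"
}}

```text
clock: 36.27
eef_pos: [527.4, 371.9, 22.2]
tool_rot: [3.141, -0.0, 2.796]
force: [-1.8, -0.5, 2.9]
width: 56.7
gripper_force: 65.0
```

>>> {"method": "move_arm", "body": {
  "targets": "0.35 0 0 0 0 0 0;0.5 0 0 0 0 0 0;1 0 0 0 0 0 0;1 0 0 0 0 0 0;1 0 0 -0.5 0 0 0"
}}

```text
clock: 36.68
eef_pos: [526.8, 371.5, 26.1]
tool_rot: [-3.14, -0.001, 2.796]
force: [-0.4, -0.2, -0.2]
width: 85.2
gripper_force: 0.0
```

>>> {"method": "move_arm", "body": {
  "targets": "1 0 0 -2 0 0 0;1 0 0 -3.5 0 0 0;1 0 0 -3.5 0 0 0;1 0 0 -3.5 0 0 0;1 0 0 -3.5 0 0 0"
}}

```text
clock: 37.1
eef_pos: [527.2, 371.7, 188.8]
tool_rot: [3.141, 0.0, 2.796]
force: [0.3, 1.1, 0.1]
width: 85.5
gripper_force: 0.0
```

>>> {"method": "move_arm", "body": {
  "targets": "1 3.5 1.5 0 0 0 0;1 3.5 1.5 0 0 0 0;1 3.5 1.5 0 0 0 0;1 3.5 1.5 0 0 0 0;1 3.5 1.5 0 0 0 0"
}}

```text
clock: 37.52
eef_pos: [386.7, 502.7, 187.5]
tool_rot: [3.141, 0.0, 2.796]
force: [1.1, 0.3, -0.5]
width: 85.6
gripper_force: 0.0
```

>>> {"method": "move_arm", "body": {
  "targets": "1 3.5 1.5 0 0 0 0;1 3.5 1.5 0 0 0 0;1 3.5 1.5 0 0 0 0;1 3.5 1.5 0 0 0 0;1 0 0 0 0 0 0"
}}

```text
clock: 37.93
eef_pos: [265.9, 612.8, 186.8]
tool_rot: [3.138, -0.008, 2.809]
force: [-2.6, 0.9, -0.5]
width: 85.4
gripper_force: 0.0
```

```bash
python3 - <<'E'
from seg import *
s=grab('side');t=grab('top')
bl=np.zeros((600,800,3),np.uint8)
bl[:300,:400]=cv2.resize(t['color'][185:275,100:220],(400,300),interpolation=3)
bl[300:,:400]=cv2.resize(t['color'][120:210,210:330],(400,300),interpolation=3)
bl[:300,400:]=cv2.resize(t['color'][180:315,190:370],(400,300),interpolation=3) if 0 else cv2.resize(s['color'][160:250,260:410],(400,300),interpolation=3)
bl[300:,400:]=cv2.resize(t['color'][140:290,360:560],(400,300),interpolation=3)
cv2.imwrite('pics/f.png',bl[...,::-1])
pb=lambda h,c:(h[...,0]>19)&(h[...,0]<45)&(h[...,1]>55)&(h[...,2]>120)
try:
    c=seg(t,(355,145,420,205),pb,2);print('pb',rect(onz(t,c,30)),'want 638.8 -134.9')
    c=seg(t,(222,125,290,212),lambda h,c:(h[...,1]<70)&(h[...,2]>130),3);print('tin',rect(onz(t,c,46)),'want 653.1 148.5 13.2')
    c=seg(t,(115,185,190,270),lambda h,c:(h[...,1]<90)&(h[...,2]>75)&(c[...,2]>.72*c[...,0]),3);print('case',rect(onz(t,c,42)),'want 526.2 375 160')
except Exception as e: print(e)
E
python3 plan.py
```

```text
pb (array([ 641.6, -135.2]), array([30.3, 53.9]), 5.2) want 638.8 -134.9
tin (array([653.4, 146. ]), array([ 58.2, 111.3]), 13.3) want 653.1 148.5 13.2
case (array([523.1, 374.1]), array([ 60.4, 114.8]), 160.5) want 526.2 375 160
at [274.  607.  186.8] rpy [ 1.800e+02 -1.000e-01  1.605e+02] q [-1.29  0.7   0.18  1.52 -0.14  0.93  0.16] w 85.3 F [ 1.  -0.3  0.6] t 38.0
```

View pics/f.png

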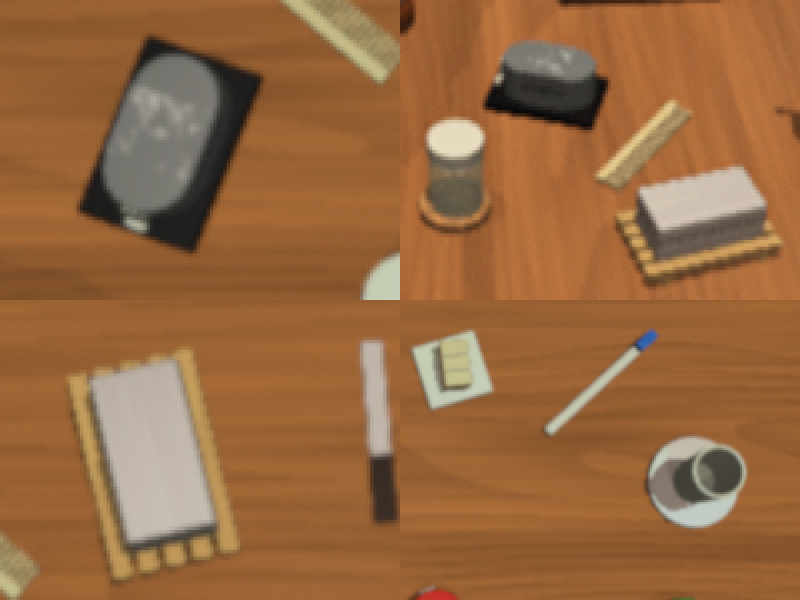

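The final picture shows the case lengthwise on the pad, the jar upright on the cork, the tin along the rack, the box on the tile and the tumbler upright on the stone coaster. All are within about 3 mm of centre.

```bash
python3 -c "
from cell import order; print(order.finish_job())"
```

```text
the job is handed in; nothing more can be done
None
```

The job is handed in: all five things stand upright on their own places, each within about 3 mm of centre in my final images, at 38 s on the robot's clock; no verdict came back.

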